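# Seat the D-bore star wheel on the tube indexer and index it three clicks

## Task

The blue star wheel of the tube indexer hangs loosely on its spindle because its D-shaped bore is not lined up with the flat on the shaft hidden under it. Turn the wheel until it drops fully home onto the shaft, then use it to turn the indexer exactly three clicks counter-clockwise seen from above (a quarter turn from where the indexer stands now), never past the third click, and let go with it resting in that click. Leave the loose things round the indexer where they are.

Things in the scene. Friction and masses are not known exactly. Their poses are not given: they have to be found in the camera images.
- indexer: tube indexer base, a grey square housing 150 x 150 x 36 mm, fixed to the table, screw in each corner, small plunger housing on its +y side. Origin: centre of its underside, z up; the rotor's vertical axis passes through it. Rotor plate: aluminium, radius 56 mm, 12 ticks, top 42 mm above the table. The frame's yaw does not tell where the shaft's flat points: that differs from start to start.
- seat (a point): on the rotor's axis, 46 mm above the table: top of the round collar on which the wheel's hub sits when fully home. Above it the steel D-shaft (22 mm round, one flat 5 mm from the axis) stands up to 60 mm, then a round 10 mm spindle up to 102 mm. The wheel hides the flat.
- index (a joint): angle of rotor and D-shaft, rad, 0 at the start, positive counter-clockwise from above. Twelve spring clicks a turn: it rests at multiples of 0.524 (30 deg) and runs by itself to the nearest when let go. The crest half way between clicks takes about 0.15 N m (3 to 4 N at the peg). The wheel turns it only once it has dropped home, then with about 0.1 rad of play.
- star_wheel: loose blue star wheel, about 0.2 kg: hub 44 mm wide, 40 mm tall; disc of radius 55 mm (12 lobes out to 73 mm), top 18 mm above the hub's underside. Origin: centre of the hub's underside; z up, x towards the peg. At the start it hangs slightly cocked about 60 mm above the table and turns easily; within some 0.1 rad of the match it falls 14 mm by itself. Match: 1 to 5.5 rad on, counter-clockwise.
- peg (a point): centre of the top of the turning peg: a red upright cylinder, 12 mm in diameter, 46 mm from the wheel's axis, rising 38 mm above the disc (this point is 56 mm above the hub's underside)
- label_roll: bystander: white roll of blank labels, 68 mm in diameter, 32 mm tall; origin under its centre
- lot_stamp: bystander: wooden hand stamp with black knob, 27 x 52 x 70 mm; origin under its centre
- tube_rack: bystander: white block with orange tubes standing in it, 66 x 66 x 102 mm; origin under its centre
- tube_2: bystander: orange tapered tube lying down, 20 x 98 x 20 mm; origin under its centre
- dose_scoop: bystander: small steel scoop, 43 x 104 x 22 mm; origin under its centre
Not all that is in view belongs to the job. There is more than one size of the star_wheel; the one meant has the size given above.

How it is judged:
By the outcome, as a careful person would: the job done as asked, in the order asked, and still so for the second after the job is handed in, with the robot touching nothing.
It also fails if it takes over 64 s, if anything falls off the work surface, if the arm or the gripper's body presses on something with over 40 N, if the wrist force passes 120 N, or if a joint passes its speed limit or range.

## Robot

A 6-joint arm with a two-finger parallel gripper is mounted at the origin on a cart in front of the work surface, level with it; the furniture and walls round the work are solid. World frame = base frame: x ahead of the robot, y to its left, z up, the work surface at z = 0. Lengths are in m, angles in rad, forces in N, time in s.
With the tool pointing down it reaches from about 0.35 to 0.85 m from the base axis. Payload 8.1 kg.
Tool frame: the origin (TCP) lies at the very end of the fingers, on their centre line; the grasp point (between the pads) lies 19 mm behind it; z points along the fingers, y is the direction in which the jaws open and shut (so a half turn about z gives the same grasp; the last joint's range is limited). The gripper opens to 85 mm and grips with 20 to 120 N. Pads are 22 mm wide; open, the fingers measure 114 mm over their backs; the gripper's body (76 mm by 85 mm) begins 54 mm behind the grasp point. The pads swing forward as they close: fully open they stand 13 mm farther back than shut.
Start: joints at [1.077, 0.13, 1.488, -0, 1.523, -0.085], TCP at [0.238, 0.551, 0.231] pointing down, gripper open.
Joint ranges: [-2.96, 2.96], [-0.89, 2.26], [0.02, 2.5], [-1.34, 4.48], [0, 2.73], [-2.66, 2.66]. Speed limits (rad/s): [2.39, 2.39, 2.79, 3.14, 3.14, 3.14].

## Interface

Orientations are given as a rotation vector (axis times angle).
In Python, from plant import manip gives the robot as it stands.
- The arm moves only by the tool servo_tool, never from a script. Its argument "increments" is a list of rows, each a list of 5 numbers: the finger opening in m, from 0 to 0.0854, then the shift along the world's x, y, z in m, then the turn about the world's z in degrees. In form: [[jaw, x, y, z, spin], ...]. A call has 1 to 10 rows; each row is the pose to reach, as a shift and turn from the pose commanded when the call began; what a row does not reach only later rows make up. A row lasts 1/10 s, in which the tool goes at most 50 mm and 8.59 degrees, less where a joint would pass 70% of its speed; a pose out of reach is approached as far as the arm can. A call with a gripper value outside its range is refused whole. The fingers move at their own pace and stop on an object; "force" is the grip in N (left out, the last holds). Time passes only in rows, so rows that repeat a pose let the fingers close. It gives the time, the measured TCP pose, the force and the opening at its end, in the units of the state.
- manip.state(): the state, without advancing time (a new reading comes with each control period).
- manip.snapshot(name): name is "scene" or "top"; returns the picture (420x560x3 uint8, red, green, blue); there is no depth.
- manip.calibration(name): a dict with "fx", "fy", "cx", "cy" (pixels), "world_to_cam" (4x4, takes a point from world to camera coordinates). Camera axes: x right, y down, z forward; pixel columns grow to the right and rows downward; lengths in m; the calibration is good to about 2 mm. A picture is of the moment at which its call begins. calibration takes no time and is no camera call.
- manip.finish_job(): hands the job in, once; it reports no verdict.
Trained networks look in the newest picture that a camera, given by its name, has taken for a name from the list of things; names that differ only in an ending like _2 or _b are one class to them, and where a whole thing is asked for, a point or a joint stands for the part that bears it (a point fixed in the world has none). Each returns a list of dicts, best first, with "conf" (0 to 1); they miss things now and then, are a little off and sometimes report something else, mostly with a low value. They report only what shows in the picture. A call takes as long as a camera call. They do not tell look-alikes from the thing itself.
- manip.search_frame(camera, name): "xyz" ([x, y, z] in m, in world coordinates, good to about 4 mm: the middle of the surface that is visible of it).
- manip.cut_out(camera, name): "mask" (420x560 bool, what is visible of it).
- manip.landmark_of(camera, name): "xyz" ([x, y, z] in m, in world coordinates, good to about 4 mm: a listed point, or the origin of a listed thing).
The state is a dict: "time": time; "joint_positions": joint angles; "joint_vel": joint speeds; "effort": joint torques, N m; "eef_pos": TCP position; "ee_rot": TCP orientation; "contact_force": force on the tool from outside, world axes, zero at the start; "moment": the same for the moment, N m; "finger_gap": finger opening in m.
Only numpy, scipy, OpenCV 4.12 (cv2) and the standard library are available. Lean on these libraries where they do the work, as an engineer would, in place of code of your own. Each camera call takes 0.05 s, during which the arm holds its last target.

## Working session

There is one attempt and no reset: what is moved stays moved. The work goes in short steps, Python scripts to look and compute and a tool call to move; the robot and the scene stay as the last step left them, time stands still between calls to the robot, and variables do not carry over. Pictures are saved under pics/ and viewed, and the job is handed in when it is done.

Besides the shell and the picture viewer there is one more tool, called after "Request:" as a command line: name --pt "numbers of a row" for each row, then --argument value for the rest. servo_tool: Moves the arm, as the interface text tells. Its arguments: {"type":"object","properties":{"increments":{"type":"array"},"force":{"type":"number"}},"required":["increments"]}

```bash
ls; mkdir -p pics; cat > h.py <<'E'
import numpy as np, cv2
from plant import manip
def snap(cam,fn,scale=1,crop=None):
    im=manip.snapshot(cam)
    o=im
    if crop: o=o[crop[1]:crop[3],crop[0]:crop[2]]
    if scale!=1:o=cv2.resize(o,None,fx=scale,fy=scale,interpolation=cv2.INTER_CUBIC)
    cv2.imwrite('pics/'+fn,o[:,:,::-1]); np.save('last_%s.npy'%cam,im); return im
def proj(cam,p):
    c=manip.calibration(cam);p=np.atleast_2d(p);q=(c['world_to_cam']@np.c_[p,np.ones(len(p))].T)[:3]
    return np.c_[c['fx']*q[0]/q[2]+c['cx'],c['fy']*q[1]/q[2]+c['cy']]
def unproj(cam,uv,z):
    c=manip.calibration(cam);T=np.linalg.inv(c['world_to_cam'])
    d=T[:3,:3]@np.array([(uv[0]-c['cx'])/c['fx'],(uv[1]-c['cy'])/c['fy'],1]);o=T[:3,3]
    return o+d*(z-o[2])/d[2]
E
python3 - <<'E'
from h import *
np.set_printoptions(precision=4,suppress=True)
snap('scene','s0.png');snap('top','t0.png')
for n in ['indexer','star_wheel','peg','seat','label_roll','lot_stamp','tube_rack','tube_2','dose_scoop']:
    for c in ['scene','top']:
        print(n,c,[(np.round(d['xyz'],3),round(d['conf'],2)) for d in manip.landmark_of(c,n)][:4])
print(manip.state())
E
```

```text
pics
indexer scene [(array([0.556, 0.119, 0.002]), 0.6)]
indexer top [(array([0.555, 0.118, 0.   ]), 0.78)]
star_wheel scene [(array([ 0.611, -0.07 , -0.   ]), 0.86), (array([0.552, 0.118, 0.06 ]), 0.6), (array([0.378, 0.134, 0.004]), 0.57)]
star_wheel top [(array([0.557, 0.122, 0.062]), 0.86), (array([ 0.378,  0.134, -0.002]), 0.81), (array([ 0.606, -0.077, -0.001]), 0.72)]
peg scene [(array([0.509, 0.127, 0.121]), 0.97), (array([ 0.627, -0.097,  0.038]), 0.66), (array([0.364, 0.158, 0.041]), 0.58)]
peg top [(array([0.364, 0.167, 0.04 ]), 0.91), (array([0.511, 0.13 , 0.116]), 0.84), (array([ 0.632, -0.095,  0.036]), 0.8)]
seat scene [(array([0.559, 0.118, 0.044]), 0.95)]
seat top []
label_roll scene [(array([ 0.61 , -0.216,  0.002]), 0.68)]
label_roll top [(array([ 0.613, -0.212,  0.   ]), 0.81), (array([0.68 , 0.317, 0.003]), 0.67)]
lot_stamp scene [(array([ 0.554, -0.359, -0.003]), 0.67)]
lot_stamp top [(array([ 0.559, -0.358, -0.   ]), 0.67), (array([0.572, 0.34 , 0.   ]), 0.34), (array([0.507, 0.129, 0.114]), 0.25)]
tube_rack scene [(array([0.684, 0.322, 0.004]), 0.82)]
tube_rac
[... 157 characters left out ...]
, -0.   ]), 0.55)]
tube_2 top [(array([ 0.571,  0.341, -0.   ]), 0.66)]
dose_scoop scene [(array([ 0.504, -0.29 , -0.001]), 0.66), (array([ 0.608, -0.215, -0.   ]), 0.63)]
dose_scoop top [(array([ 0.5  , -0.288,  0.003]), 0.83)]
{'time': 1.0, 'joint_positions': array([ 1.0766,  0.1304,  1.4882,  0.    ,  1.523 , -0.0854]), 'joint_vel': array([ 0.0013, -0.0004, -0.0009,  0.0021, -0.    , -0.0001]), 'effort': array([ -0.0001, -56.9334, -50.0871,  -0.0001,   0.0015,   0.    ]), 'eef_pos': array([0.2385, 0.5506, 0.2313]), 'ee_rot': array([0.6377, 3.0762, 0.    ]), 'contact_force': array([ 0.2173, -0.0001, -0.6719]), 'moment': array([ 0.0005,  0.0468, -0.0521]), 'finger_gap': 0.08544747467063903}
```

View pics/s0.png

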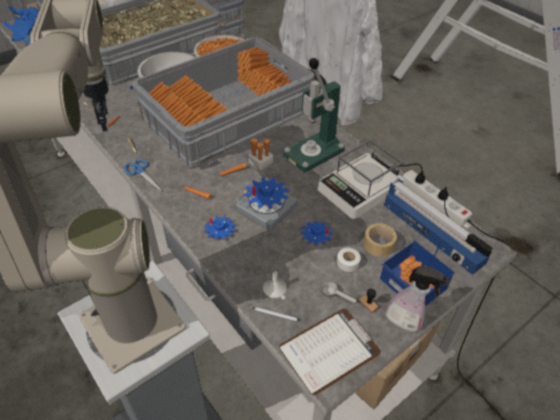

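View pics/t0.png

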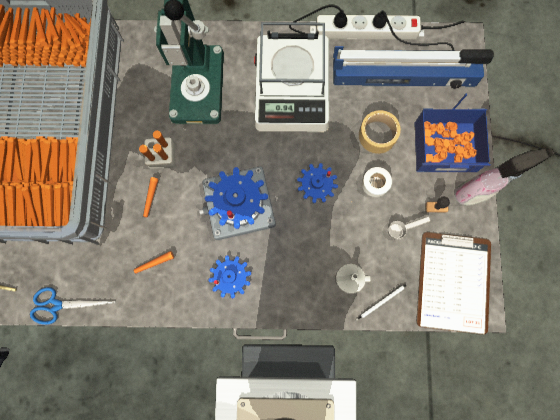

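```bash
python3 - <<'E'
from h import *
np.set_printoptions(precision=4,suppress=True)
for c in ['scene','top']:
    im=np.load('last_%s.npy'%c);u=proj(c,[[0.556,0.119,0.08]])[0];print(c,u, np.linalg.inv(manip.calibration(c)['world_to_cam'])[:3,3])
    x,y=int(u[0]),int(u[1]);o=im[max(0,y-75):y+75,max(0,x-90):x+90];cv2.imwrite('pics/c0_%s.png'%c,cv2.resize(o,None,fx=4,fy=4,interpolation=cv2.INTER_CUBIC)[:,:,::-1])
E
```

```text
scene [267.2312 190.2895] [-0.1511 -0.826   1.2363]
top [236.2291 197.1835] [ 0.3056 -0.0113  1.1301]
```

View pics/c0_top.png

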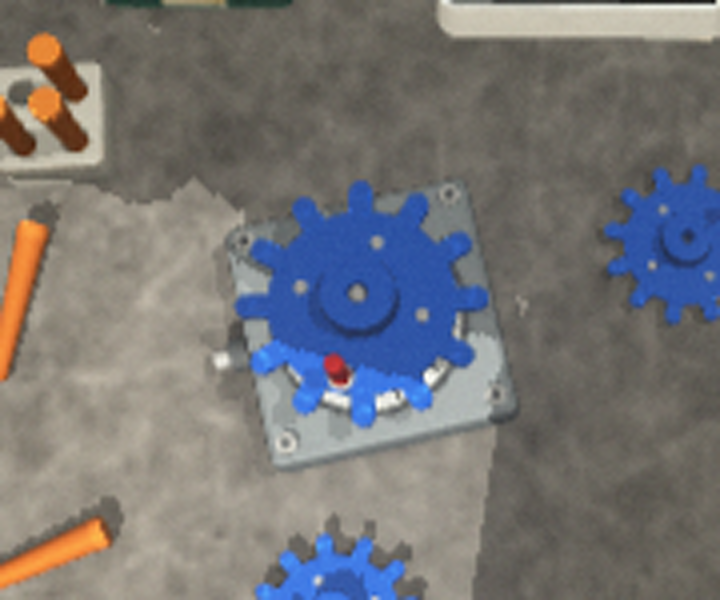

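View pics/c0_scene.png

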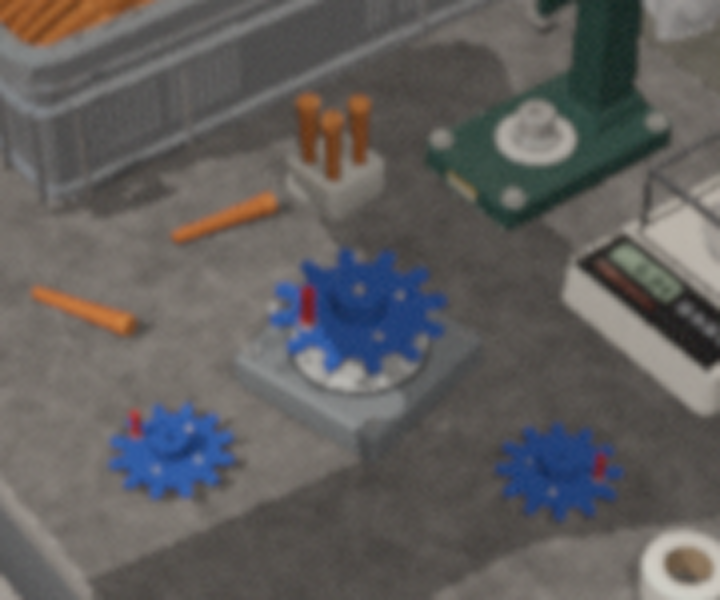

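The wheel I want is the large one on the grey housing, at scene (267,192) and top (236,197). The look-alikes are two smaller wheels lying on the table: top (230,276) / scene (221,228), and top (317,182) / scene (317,233). The close crop shows the red peg towards −x and the light rotor plate beneath, so the choice holds. Next I'll refine the axis and the peg.

```bash
python3 - <<'E'
from h import *
np.set_printoptions(precision=4,suppress=True)
o=np.array([146,122])
print('spindle',unproj('top',np.array([357,292])/4+o,.102))
s=[np.array(p)/4+o for p in [(243,241),(449,193),(496,394),(286,442)]]
w=np.array([unproj('top',p,.036) for p in s]);print('screws',w,w.mean(0))
print('pegtop',unproj('top',np.array([331,362])/4+o,.116))
def tri(a,b):
    A=[]
    for c,u in (('top',a),('scene',b)):
        k=manip.calibration(c);K=np.array([[k['fx'],0,k['cx']],[0,k['fy'],k['cy']],[0,0,1]]);A.append(K@k['world_to_cam'][:3])
    X=cv2.triangulatePoints(A[0],A[1],np.array(a,float).reshape(2,1),np.array(b,float).reshape(2,1));return (X[:3]/X[3]).ravel()
so=np.array([177,115])
print('peg tri',tri(np.array([331,362])/4+o,np.array([308,288])/4+so))
print(proj('scene',[[.556,.119,.102],[.510,.129,.116]])*4-so*4)
E
```

```text
spindle [0.5558 0.1186 0.102 ]
screws [[0.6025 0.1967 0.036 ]
 [0.6339 0.0736 0.036 ]
 [0.5109 0.0427 0.036 ]
 [0.4807 0.1655 0.036 ]] [0.557  0.1196 0.036 ]
pegtop [0.5126 0.1298 0.116 ]
peg tri [0.5131 0.1307 0.1113]
[[360.7255 281.5813]
 [306.6133 286.4388]]
```

Request:
servo_tool --pt "0.04 0.05 -0.05 0.02 -8" --pt "0.04 0.09 -0.09 0.02 -16" --pt "0.04 0.12 -0.13 0.02 -25" --pt "0.04 0.15 -0.17 0.02 -33" --pt "0.04 0.18 -0.21 0.01 -42" --pt "0.04 0.2 -0.25 0 -50" --pt "0.04 0.22 -0.29 0 -59" --pt "0.04 0.24 -0.33 -0.01 -67" --pt "0.04 0.257 -0.375 -0.02 -76" --pt "0.04 0.273 -0.421 -0.03 -84"

```text
time: 2.0
eef_pos: [0.5076, 0.1406, 0.2041]
ee_rot: [2.538, 1.851, 0.001]
contact_force: [0.4, 0.0, -0.4]
finger_gap: 0.0399
```

Request:
servo_tool --pt "0.04 0 0 0 -8" --pt "0.04 0 0 0 -17" --pt "0.04 0 0 0 -25" --pt "0.04 0 0 0 -34" --pt "0.04 0 0 0 -42" --pt "0.04 0 0 0 -50" --pt "0.04 0 0 0 -59" --pt "0.04 0 0 0 -67" --pt "0.04 0 0 0 -76" --pt "0.04 0 0 0 -84"

```text
time: 3.0
eef_pos: [0.5068, 0.1425, 0.2042]
ee_rot: [-3.125, 0.322, -0.0]
contact_force: [1.2, 0.0, 1.2]
finger_gap: 0.0402
```

```bash
cat > st.py <<'E'
from h import *
from scipy.spatial.transform import Rotation as R
np.set_printoptions(precision=4,suppress=True)
C=np.array([.5565,.119])
def st():
    s=manip.state();y=R.from_rotvec(s['ee_rot']).as_matrix()[:,1];d=s['eef_pos'][:2]-C
    print('t',round(s['time'],2),'pos',s['eef_pos'],'jaw',round(np.degrees(np.arctan2(y[1],y[0])),1),'r',round(np.hypot(*d),4),'ang',round(np.degrees(np.arctan2(d[1],d[0])),1),'F',s['contact_force'],'M',s['moment'],'gap',round(s['finger_gap'],4),'j6',round(s['joint_positions'][5],2))
E
python3 - <<'E'
from st import *
st();snap('scene','s1.png',4,(187,120,367,260));snap('top','t1.png',4,(146,122,326,272))
E
```

```text
t 3.0 pos [0.5068 0.1425 0.2042] jaw -101.8 r 0.0549 ang 154.7 F [1.1893 0.0067 1.2195] M [-0.0076  0.0088  0.0139] gap 0.0402 j6 1.95
```

View pics/s1.png

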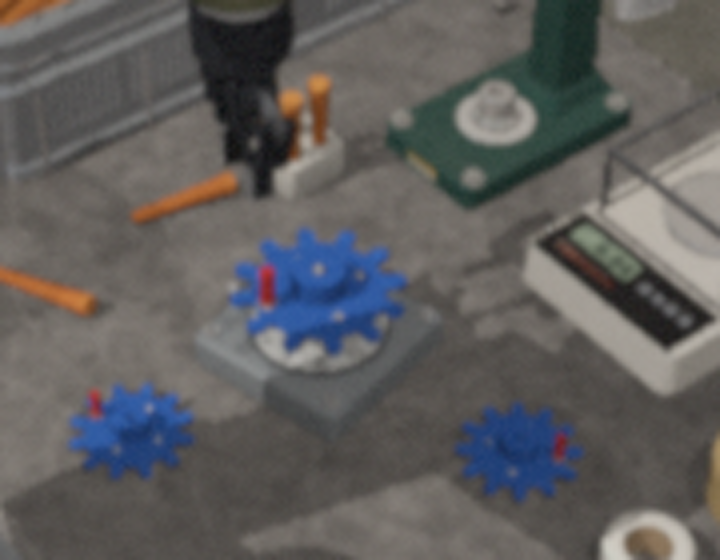

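View pics/t1.png

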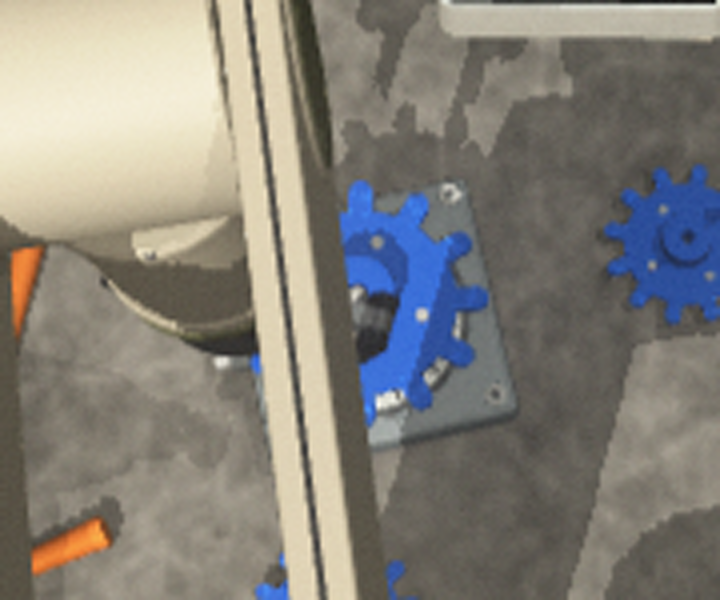

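Request:
servo_tool --pt "0.04 0.005 -0.013 0 -1" --pt "0.04 0.005 -0.013 -0.02 -1" --pt "0.04 0.005 -0.013 -0.05 -1" --pt "0.04 0.005 -0.013 -0.08 -1" --pt "0.04 0.005 -0.013 -0.1 -1" --pt "0.04 0.005 -0.013 -0.115 -1" --pt "0.03 0.005 -0.013 -0.115 -1" --pt "0.024 0.005 -0.013 -0.115 -1" --pt "0.022 0.005 -0.013 -0.115 -1" --pt "0.022 0.005 -0.013 -0.115 -1" --force 20

```text
time: 4.1
eef_pos: [0.5129, 0.1296, 0.0906]
ee_rot: [-3.123, 0.339, -0.004]
contact_force: [0.7, 0.4, -0.2]
finger_gap: 0.0224
```

```bash
python3 - <<'E'
from st import *
st();snap('scene','s2.png',4,(187,120,367,260))
E
```

```text
t 4.1 pos [0.5129 0.1296 0.0906] jaw -102.4 r 0.0448 ang 166.3 F [ 0.6586  0.4058 -0.2154] M [-0.0022 -0.058  -0.0703] gap 0.0224 j6 1.94
```

View pics/s2.png

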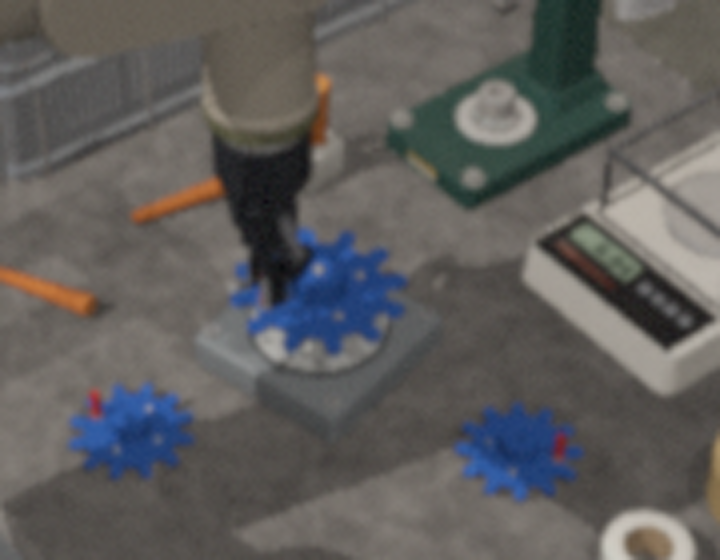

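```bash
cat > plan.py <<'E'
import sys
from st import *
# args: step, n, z target, jaw gap, radius
def plan(step,n,z,gap,r=.046,lead=None):
    s=manip.state();p=s['eef_pos'];d=p[:2]-C;a0=np.degrees(np.arctan2(d[1],d[0]))
    y=R.from_rotvec(s['ee_rot']).as_matrix()[:,1];jaw=np.degrees(np.arctan2(y[1],y[0]))
    err=((jaw-(a0-90))+90)%180-90
    out=[]
    for i in range(1,n+1):
        a=np.radians(a0+step*i);q=C+r*np.array([np.cos(a),np.sin(a)])
        out.append([gap,round(float(q[0]-p[0]),3),round(float(q[1]-p[1]),3),round((z-p[2])*min(1,i/3),3),round(step*i-err)])
    print(out)
if __name__=='__main__':
    st();plan(float(sys.argv[1]),int(sys.argv[2]),float(sys.argv[3]),float(sys.argv[4]))
E
python3 plan.py 4.5 10 .089 .02
```

```text
t 4.15 pos [0.5128 0.1296 0.0904] jaw -102.4 r 0.045 ang 166.4 F [-0.0646  0.486   0.4221] M [-0.029  -0.0093  0.0101] gap 0.0219 j6 1.94
[[0.02, -0.002, -0.003, np.float64(-0.0), 3], [0.02, -0.002, -0.007, np.float64(-0.001), 8], [0.02, -0.002, -0.011, np.float64(-0.001), 12], [0.02, -0.002, -0.014, np.float64(-0.001), 17], [0.02, -0.002, -0.018, np.float64(-0.001), 21], [0.02, -0.001, -0.021, np.float64(-0.001), 26], [0.02, -0.0, -0.025, np.float64(-0.001), 30], [0.02, 0.001, -0.028, np.float64(-0.001), 35], [0.02, 0.003, -0.031, np.float64(-0.001), 39], [0.02, 0.004, -0.035, np.float64(-0.001), 44]]
```

Request:
servo_tool --pt "0.02 -0.002 -0.003 0 3" --pt "0.02 -0.002 -0.007 -0.001 8" --pt "0.02 -0.002 -0.011 -0.001 12" --pt "0.02 -0.002 -0.014 -0.001 17" --pt "0.02 -0.002 -0.018 -0.001 21" --pt "0.02 -0.001 -0.021 -0.001 26" --pt "0.02 0 -0.025 -0.001 30" --pt "0.02 0.001 -0.028 -0.001 35" --pt "0.02 0.003 -0.031 -0.001 39" --pt "0.02 0.004 -0.035 -0.001 44"

```text
time: 5.15
eef_pos: [0.5164, 0.0946, 0.0889]
ee_rot: [3.022, 0.86, 0.002]
contact_force: [0.2, 0.1, 0.1]
finger_gap: 0.0199
```

```bash
python3 - <<'E'
from st import *
from plan import plan
st();snap('scene','s3.png',4,(187,120,367,260));plan(2.5,10,.089,.018)
E
```

```text
t 5.15 pos [0.5164 0.0946 0.0889] jaw -58.2 r 0.0469 ang -148.7 F [0.216  0.0842 0.0704] M [ 0.0814  0.0218 -0.0035] gap 0.0199 j6 1.1
[[0.018, 0.002, -0.001, np.float64(0.0), 2], [0.018, 0.003, -0.003, np.float64(0.0), 5], [0.018, 0.004, -0.004, np.float64(0.0), 7], [0.018, 0.006, -0.006, np.float64(0.0), 10], [0.018, 0.007, -0.007, np.float64(0.0), 12], [0.018, 0.009, -0.009, np.float64(0.0), 15], [0.018, 0.01, -0.01, np.float64(0.0), 17], [0.018, 0.012, -0.011, np.float64(0.0), 20], [0.018, 0.013, -0.012, np.float64(0.0), 22], [0.018, 0.015, -0.014, np.float64(0.0), 25]]
```

View pics/s3.png

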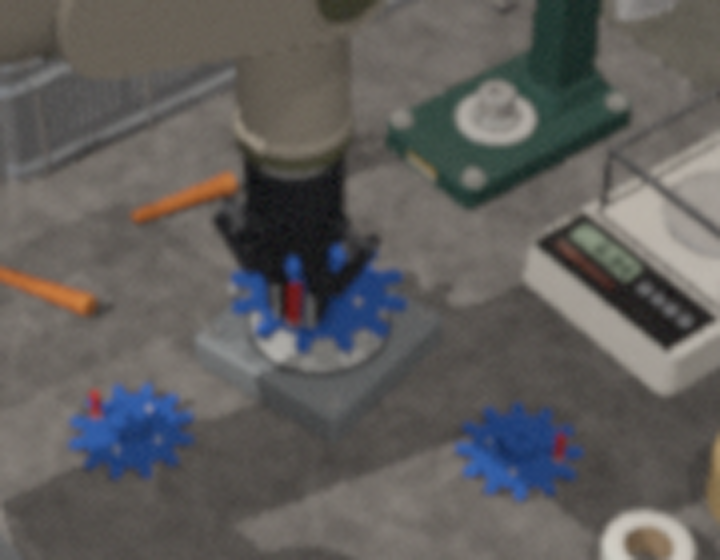

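The peg, at crop (293,300), sits between the fingers and has turned with them. The wheel is still high. Continuing in smaller steps.

Request:
servo_tool --pt "0.018 0.002 -0.001 0 2" --pt "0.018 0.003 -0.003 0 5" --pt "0.018 0.004 -0.004 0 7" --pt "0.018 0.006 -0.006 0 10" --pt "0.018 0.007 -0.007 0 12" --pt "0.018 0.009 -0.009 0 15" --pt "0.018 0.01 -0.01 0 17" --pt "0.018 0.012 -0.011 0 20" --pt "0.018 0.013 -0.012 0 22" --pt "0.018 0.015 -0.014 0 25"

```text
time: 6.2
eef_pos: [0.531, 0.0808, 0.0886]
ee_rot: [2.766, 1.489, 0.001]
contact_force: [-0.4, 1.0, 0.2]
finger_gap: 0.0178
```

```bash
sed -i 's/round((z-p\[2\])\*min(1,i\/3),3)/round(float(z-p[2])*min(1,i\/3),3)/' plan.py; cat > look.py <<'E'
import sys
from st import *
from plan import plan
n=sys.argv[1];st();snap('scene',n,4,(207,140,327,240));plan(*[float(x) if i!=1 else int(x) for i,x in enumerate(sys.argv[2:])])
E
python3 look.py s4.png 2.5 10 .089 .018
```

```text
t 6.2 pos [0.531  0.0808 0.0886] jaw -33.4 r 0.0459 ang -123.7 F [-0.4076  0.9977  0.2218] M [0.0951 0.0807 0.0602] gap 0.0178 j6 0.64
[[0.018, 0.002, -0.001, 0.0, 3], [0.018, 0.003, -0.002, 0.0, 5], [0.018, 0.005, -0.003, 0.0, 8], [0.018, 0.007, -0.004, 0.0, 10], [0.018, 0.009, -0.004, 0.0, 13], [0.018, 0.011, -0.005, 0.0, 15], [0.018, 0.013, -0.006, 0.0, 18], [0.018, 0.015, -0.006, 0.0, 20], [0.018, 0.017, -0.007, 0.0, 23], [0.018, 0.019, -0.007, 0.0, 25]]
```

View pics/s4.png

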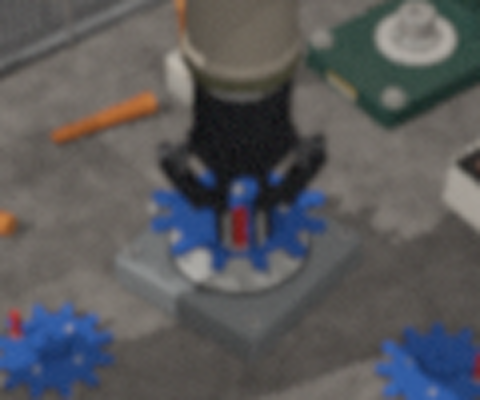

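Request:
servo_tool --pt "0.018 0.002 -0.001 0 3" --pt "0.018 0.003 -0.002 0 5" --pt "0.018 0.005 -0.003 0 8" --pt "0.018 0.007 -0.004 0 10" --pt "0.018 0.009 -0.004 0 13" --pt "0.018 0.011 -0.005 0 15" --pt "0.018 0.013 -0.006 0 18" --pt "0.018 0.015 -0.006 0 20" --pt "0.018 0.017 -0.007 0 23" --pt "0.018 0.019 -0.007 0 25"

```text
time: 7.25
eef_pos: [0.5499, 0.0735, 0.0885]
ee_rot: [2.379, 2.052, 0.0]
contact_force: [-0.2, -0.3, -0.2]
finger_gap: 0.0176
```

```bash
cat >> look.py <<'E'
im=np.load('last_scene.npy').astype(int)[170:215,240:295]
b=(im[...,2]>im[...,0]+40)&(im[...,2]>60)
ys,xs=np.nonzero(b);print('blue rows',np.percentile(ys+170,[2,98]),'cols',np.percentile(xs+240,[2,98]))
red=(im[...,0]>im[...,2]+50)&(im[...,0]>im[...,1]+50);ys,xs=np.nonzero(red);print('red',len(ys),(xs.mean()+240,ys.mean()+170,ys.min()+170,ys.max()+170) if len(ys) else '')
for z in (.060,.046):
  print(z,'disc edge bottom row',max(proj('scene',[[C[0]+.055*np.cos(t),C[1]+.055*np.sin(t),z+.018] for t in np.linspace(0,6.28,60)])[:,1]))
E
python3 look.py s5.png 2.5 10 .089 .018
```

```text
t 7.25 pos [0.5499 0.0735 0.0885] jaw -8.4 r 0.0459 ang -98.2 F [-0.2371 -0.2836 -0.1887] M [-0.0957  0.1325 -0.0218] gap 0.0176 j6 0.19
[[0.018, 0.002, -0.0, 0.0, 3], [0.018, 0.004, -0.0, 0.0, 5], [0.018, 0.006, -0.001, 0.001, 8], [0.018, 0.008, -0.0, 0.001, 10], [0.018, 0.01, -0.0, 0.001, 13], [0.018, 0.012, -0.0, 0.001, 15], [0.018, 0.014, 0.0, 0.001, 18], [0.018, 0.016, 0.0, 0.001, 20], [0.018, 0.018, 0.001, 0.001, 23], [0.018, 0.02, 0.002, 0.001, 25]]
blue rows [183. 205.] cols [246.06 286.  ]
red 7 (np.float64(273.57142857142856), np.float64(192.85714285714286), np.int64(191), np.int64(195))
0.06 disc edge bottom row 202.81153951451816
0.046 disc edge bottom row 205.8677331774522
```

View pics/s5.png

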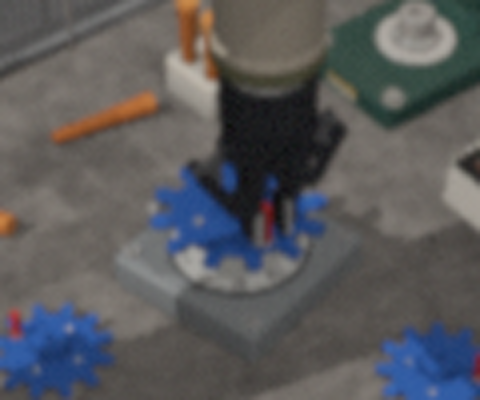

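Request:
servo_tool --pt "0.018 0.002 0 0 3" --pt "0.018 0.004 -0.001 0 5" --pt "0.018 0.006 -0.001 0 8" --pt "0.018 0.008 -0.001 0 10" --pt "0.018 0.01 0 0 13" --pt "0.018 0.012 0 0 15" --pt "0.018 0.014 0 0 18" --pt "0.018 0.016 0 0 20" --pt "0.018 0.018 0.001 0 23" --pt "0.018 0.02 0.002 0 25"

```text
time: 8.3
eef_pos: [0.5698, 0.0755, 0.0883]
ee_rot: [1.879, 2.518, -0.0]
contact_force: [-0.8, -0.6, 1.3]
finger_gap: 0.018
```

```bash
python3 look.py s6.png 2.5 10 .089 .018
```

```text
t 8.3 pos [0.5698 0.0755 0.0883] jaw 16.5 r 0.0455 ang -73.0 F [-0.819  -0.6319  1.3402] M [-0.1807  0.0726  0.0611] gap 0.018 j6 -0.25
[[0.018, 0.002, 0.0, 0.0, 3], [0.018, 0.004, 0.001, 0.0, 6], [0.018, 0.006, 0.002, 0.001, 8], [0.018, 0.008, 0.003, 0.001, 11], [0.018, 0.009, 0.004, 0.001, 13], [0.018, 0.011, 0.005, 0.001, 16], [0.018, 0.013, 0.006, 0.001, 18], [0.018, 0.014, 0.007, 0.001, 21], [0.018, 0.016, 0.008, 0.001, 23], [0.018, 0.017, 0.009, 0.001, 26]]
blue rows [181. 205.] cols [247. 286.]
red 0 
0.06 disc edge bottom row 202.81153951451816
0.046 disc edge bottom row 205.8677331774522
```

View pics/s6.png

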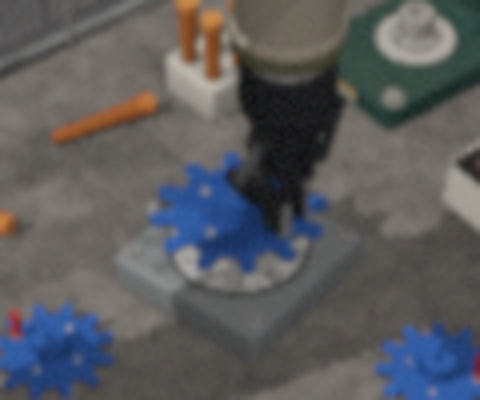

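Request:
servo_tool --pt "0.018 0.002 0 0 3" --pt "0.018 0.004 0.001 0 6" --pt "0.018 0.006 0.002 0.001 8" --pt "0.018 0.008 0.003 0.001 11" --pt "0.018 0.009 0.004 0.001 13" --pt "0.018 0.011 0.005 0.001 16" --pt "0.018 0.013 0.006 0.001 18" --pt "0.018 0.014 0.007 0.001 21" --pt "0.018 0.016 0.008 0.001 23" --pt "0.018 0.017 0.009 0.001 26"

```text
time: 9.35
eef_pos: [0.5869, 0.0846, 0.0893]
ee_rot: [1.265, 2.875, 0.0]
contact_force: [-0.5, 1.6, -0.9]
finger_gap: 0.0183
```

```bash
python3 look.py s7.png 2.5 10 .089 .018
```

```text
t 9.35 pos [0.5869 0.0846 0.0893] jaw 42.5 r 0.0459 ang -48.5 F [-0.5358  1.5852 -0.8958] M [ 0.0235  0.1318 -0.0251] gap 0.0183 j6 -0.68
[[0.018, 0.002, 0.001, -0.0, 1], [0.018, 0.003, 0.003, -0.0, 4], [0.018, 0.004, 0.004, -0.0, 6], [0.018, 0.006, 0.006, -0.0, 9], [0.018, 0.007, 0.007, -0.0, 11], [0.018, 0.008, 0.009, -0.0, 14], [0.018, 0.009, 0.011, -0.0, 16], [0.018, 0.01, 0.012, -0.0, 19], [0.018, 0.011, 0.014, -0.0, 21], [0.018, 0.012, 0.016, -0.0, 24]]
blue rows [180.84 205.  ] cols [247. 285.]
red 0 
0.06 disc edge bottom row 202.81153951451816
0.046 disc edge bottom row 205.8677331774522
```

View pics/s7.png

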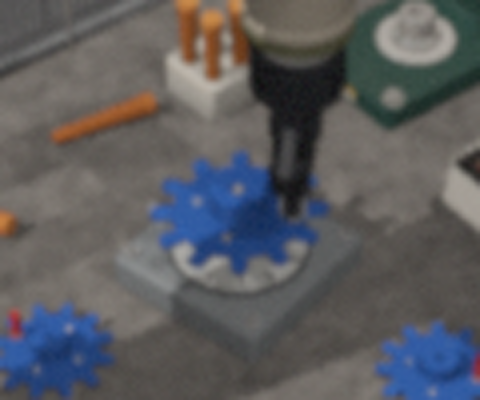

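Request:
servo_tool --pt "0.018 0.002 0.001 0 1" --pt "0.018 0.003 0.003 0 4" --pt "0.018 0.004 0.004 0 6" --pt "0.018 0.006 0.006 0 9" --pt "0.018 0.007 0.007 0 11" --pt "0.018 0.008 0.009 0 14" --pt "0.018 0.009 0.011 0 16" --pt "0.018 0.01 0.012 0 19" --pt "0.018 0.011 0.014 0 21" --pt "0.018 0.012 0.016 0 24"

```text
time: 10.4
eef_pos: [0.599, 0.1005, 0.0893]
ee_rot: [0.639, 3.076, -0.0]
contact_force: [0.8, -1.1, 0.4]
finger_gap: 0.0182
```

```bash
python3 look.py s8.png 2.5 10 .089 .018
```

```text
t 10.4 pos [0.599  0.1005 0.0893] jaw 66.5 r 0.0464 ang -23.5 F [ 0.7921 -1.0751  0.3511] M [-0.0794  0.0884  0.0415] gap 0.0182 j6 -1.08
[[0.018, 0.0, 0.002, -0.0, 3], [0.018, 0.001, 0.004, -0.0, 5], [0.018, 0.002, 0.006, -0.0, 8], [0.018, 0.002, 0.008, -0.0, 10], [0.018, 0.003, 0.01, -0.0, 13], [0.018, 0.003, 0.012, -0.0, 15], [0.018, 0.003, 0.014, -0.0, 18], [0.018, 0.003, 0.016, -0.0, 20], [0.018, 0.003, 0.018, -0.0, 23], [0.018, 0.003, 0.02, -0.0, 25]]
blue rows [180. 205.] cols [247. 285.]
red 0 
0.06 disc edge bottom row 202.81153951451816
0.046 disc edge bottom row 205.8677331774522
```

View pics/s8.png

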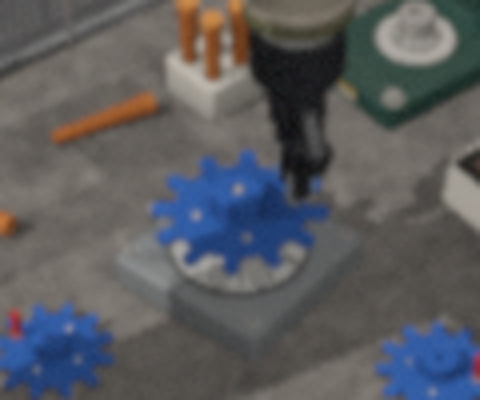

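Still high, and the wheel is following. Continuing.

Request:
servo_tool --pt "0.018 0 0.002 0 3" --pt "0.018 0.001 0.004 0 5" --pt "0.018 0.002 0.006 0 8" --pt "0.018 0.002 0.008 0 10" --pt "0.018 0.003 0.01 0 13" --pt "0.018 0.003 0.012 0 15" --pt "0.018 0.003 0.014 0 18" --pt "0.018 0.003 0.016 0 20" --pt "0.018 0.003 0.018 0 23" --pt "0.018 0.003 0.02 0 25"

```text
time: 11.45
eef_pos: [0.6021, 0.1204, 0.0893]
ee_rot: [-0.042, 3.141, -0.0]
contact_force: [0.5, -0.9, -0.3]
finger_gap: 0.0181
```

```bash
python3 look.py s9.png 2.5 10 .089 .018
```

```text
t 11.45 pos [0.6021 0.1204 0.0893] jaw 91.5 r 0.0456 ang 1.8 F [ 0.4703 -0.9209 -0.348 ] M [-0.102  -0.0531  0.0115] gap 0.0181 j6 -1.48
[[0.018, 0.0, 0.002, -0.0, 3], [0.018, 0.0, 0.004, -0.0, 6], [0.018, -0.0, 0.006, -0.0, 8], [0.018, -0.001, 0.008, -0.0, 11], [0.018, -0.001, 0.01, -0.0, 13], [0.018, -0.002, 0.012, -0.0, 16], [0.018, -0.002, 0.014, -0.0, 18], [0.018, -0.003, 0.016, -0.0, 21], [0.018, -0.004, 0.017, -0.0, 23], [0.018, -0.005, 0.019, -0.0, 26]]
blue rows [179.   205.76] cols [247. 285.]
red 1 (np.float64(276.0), np.float64(177.0), np.int64(177), np.int64(177))
0.06 disc edge bottom row 202.81153951451816
0.046 disc edge bottom row 205.8677331774522
```

View pics/s9.png

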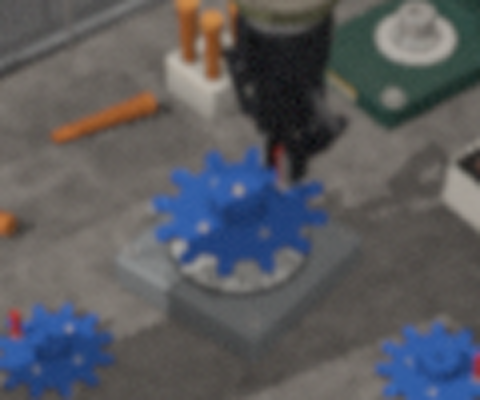

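Request:
servo_tool --pt "0.018 0 0.002 0 3" --pt "0.018 0 0.004 0 6" --pt "0.018 0 0.006 0 8" --pt "0.018 -0.001 0.008 0 11" --pt "0.018 -0.001 0.01 0 13" --pt "0.018 -0.002 0.012 0 16" --pt "0.018 -0.002 0.014 0 18" --pt "0.018 -0.003 0.016 0 21" --pt "0.018 -0.004 0.017 0 23" --pt "0.018 -0.005 0.019 0 26"

```text
time: 12.5
eef_pos: [0.5971, 0.1394, 0.0893]
ee_rot: [-0.746, 3.051, -0.0]
contact_force: [0.2, -0.3, -0.2]
finger_gap: 0.0177
```

```bash
python3 look.py s10.png 2.5 10 .089 .018
```

```text
t 12.5 pos [0.5971 0.1394 0.0893] jaw 117.5 r 0.0454 ang 26.7 F [ 0.2358 -0.3442 -0.1856] M [-0.0239 -0.1169 -0.0191] gap 0.0177 j6 -1.9
[[0.018, -0.0, 0.002, -0.0, 2], [0.018, -0.001, 0.004, -0.0, 4], [0.018, -0.003, 0.005, -0.0, 7], [0.018, -0.004, 0.007, -0.0, 9], [0.018, -0.005, 0.009, -0.0, 12], [0.018, -0.006, 0.01, -0.0, 14], [0.018, -0.008, 0.012, -0.0, 17], [0.018, -0.009, 0.013, -0.0, 19], [0.018, -0.011, 0.014, -0.0, 22], [0.018, -0.012, 0.016, -0.0, 24]]
blue rows [180. 206.] cols [247. 285.]
red 19 (np.float64(272.2631578947368), np.float64(177.0), np.int64(174), np.int64(182))
0.06 disc edge bottom row 202.81153951451816
0.046 disc edge bottom row 205.8677331774522
```

View pics/s10.png

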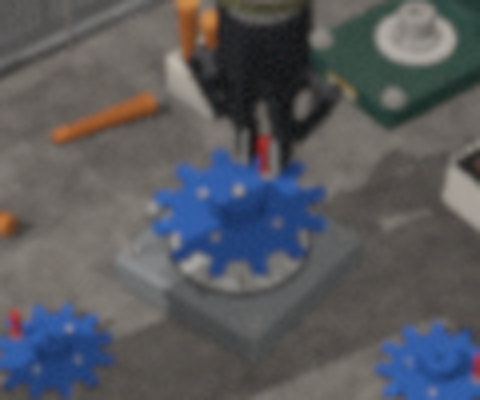

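Request:
servo_tool --pt "0.018 0 0.002 0 2" --pt "0.018 -0.001 0.004 0 4" --pt "0.018 -0.003 0.005 0 7" --pt "0.018 -0.004 0.007 0 9" --pt "0.018 -0.005 0.009 0 12" --pt "0.018 -0.006 0.01 0 14" --pt "0.018 -0.008 0.012 0 17" --pt "0.018 -0.009 0.013 0 19" --pt "0.018 -0.011 0.014 0 22" --pt "0.018 -0.012 0.016 0 24"

```text
time: 13.55
eef_pos: [0.5849, 0.1553, 0.0892]
ee_rot: [-1.364, 2.83, -0.0]
contact_force: [-0.4, -0.6, 0.6]
finger_gap: 0.018
```

```bash
python3 look.py s11.png 2.5 10 .089 .018
```

```text
t 13.55 pos [0.5849 0.1553 0.0892] jaw 141.5 r 0.0461 ang 52.0 F [-0.4051 -0.6346  0.5684] M [-0.1692  0.0138  0.0267] gap 0.018 j6 -2.29
[[0.018, -0.002, 0.001, -0.0, 3], [0.018, -0.003, 0.002, -0.0, 6], [0.018, -0.005, 0.003, -0.0, 8], [0.018, -0.007, 0.004, -0.0, 11], [0.018, -0.009, 0.005, -0.0, 13], [0.018, -0.011, 0.006, -0.0, 16], [0.018, -0.012, 0.007, -0.0, 18], [0.018, -0.014, 0.007, -0.0, 21], [0.018, -0.016, 0.008, -0.0, 23], [0.018, -0.018, 0.008, -0.0, 26]]
blue rows [183. 208.] cols [247.   284.62]
red 16 (np.float64(267.5), np.float64(180.0), np.int64(176), np.int64(184))
0.06 disc edge bottom row 202.81153951451816
0.046 disc edge bottom row 205.8677331774522
```

View pics/s11.png

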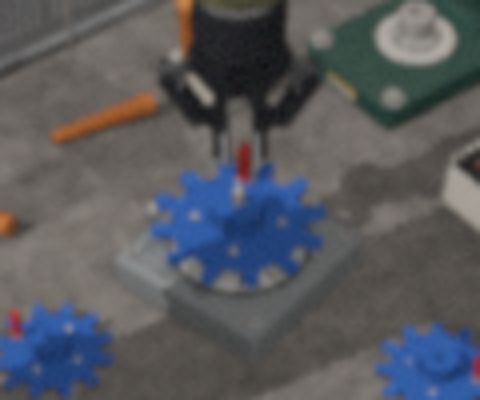

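```bash
python3 - <<'E'
from st import *
snap('top','t11.png',4,(146,122,326,272))
for d in manip.landmark_of('scene','peg')[:3]: print(d)
for d in manip.landmark_of('top','peg')[:3]: print(d)
for d in manip.landmark_of('scene','star_wheel')[:3]: print(d)
for a in range(36,64,4):
    t=np.radians(a);q=C+.046*np.array([np.cos(t),np.sin(t)]);print(a,proj('scene',[[*q,.102],[*q,.083]]).round(1).ravel())
t=np.radians(23);q=C+.046*np.array([np.cos(t),np.sin(t)]);print('s10',proj('scene',[[*q,.116],[*q,.102]]).round(1).ravel())
im=np.load('last_scene.npy')[165:200,255:285]
cv2.imwrite('pics/z11.png',cv2.resize(im,None,fx=16,fy=16,interpolation=cv2.INTER_NEAREST)[:,:,::-1])
E
```

```text
{'xyz': [0.6272, -0.0949, 0.0412], 'conf': 0.8}
{'xyz': [0.3653, 0.1621, 0.0429], 'conf': 0.6}
{'xyz': [0.5857, 0.1522, 0.1042], 'conf': 0.59}
{'xyz': [0.6266, -0.0939, 0.0398], 'conf': 0.59}
{'xyz': [0.5538, 0.121, 0.048], 'conf': 0.96}
{'xyz': [0.3811, 0.134, 0.0017], 'conf': 0.87}
{'xyz': [0.6115, -0.0722, -0.0006], 'conf': 0.78}
36 [271.4 176.  271.4 180.2]
40 [270.4 175.8 270.4 180. ]
44 [269.5 175.7 269.5 179.9]
48 [268.5 175.6 268.5 179.9]
52 [267.5 175.6 267.5 179.8]
56 [266.5 175.6 266.6 179.8]
60 [265.5 175.7 265.6 179.9]
s10 [274.3 173.7 274.3 176.8]
```

View pics/t11.png

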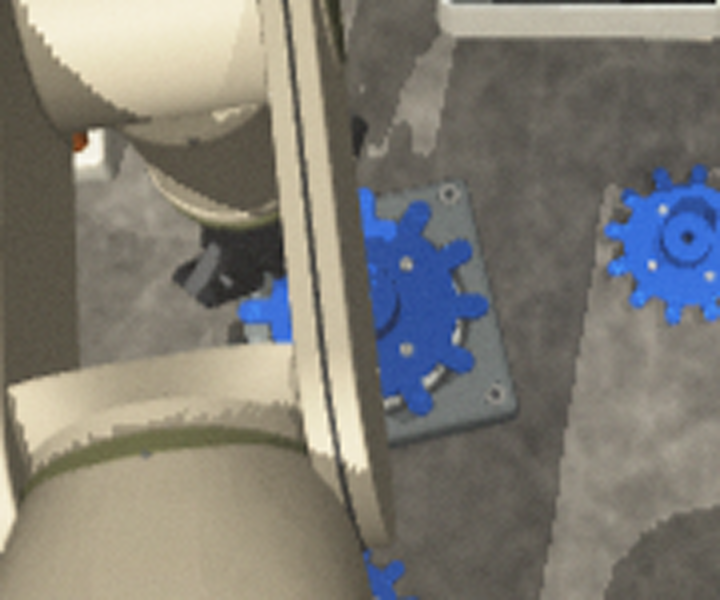

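View pics/z11.png

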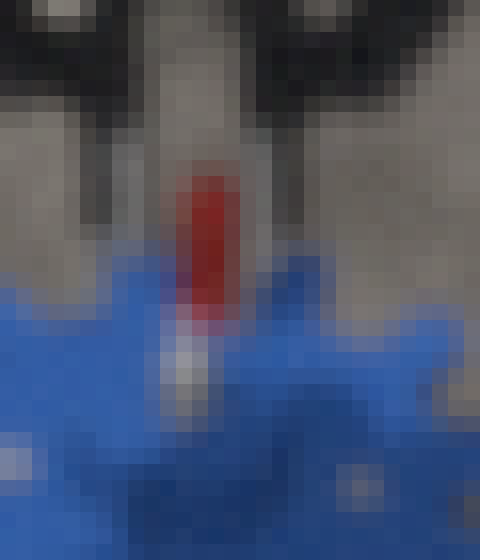

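The wheel has dropped home: the blue bottom row moved from 205 to 208 in scene, and the network gives hub z = 0.048. The last joint is nearly at its end, so I'll open the jaws, lift clear and flip the wrist by half a turn. I'll measure the resting angle while the wheel is free.

Request:
servo_tool --pt "0.036 0 0 0 0" --pt "0.036 0 0 0 0" --pt "0.036 0 0 0.02 0" --pt "0.036 0 0 0.045 0" --pt "0.036 0 0 0.055 -8" --pt "0.036 0 0 0.055 -16" --pt "0.036 0 0 0.055 -24" --pt "0.036 0 0 0.055 -32" --pt "0.036 0 0 0.055 -40" --pt "0.036 0 0 0.055 -48"

```text
time: 14.8
eef_pos: [0.5848, 0.1554, 0.1441]
ee_rot: [0.088, -3.14, -0.0]
contact_force: [-0.3, 0.4, 0.5]
finger_gap: 0.036
```

Request:
servo_tool --pt "0.036 0 0 0 -8" --pt "0.036 0 0 0 -16" --pt "0.036 0 0 0 -24" --pt "0.036 0 0 0 -32" --pt "0.036 0 0 0 -40" --pt "0.036 0 0 0 -48" --pt "0.036 0 0 0 -56" --pt "0.036 0 0 0 -64" --pt "0.036 0 0 0 -72" --pt "0.036 0 0 0 -80"

```text
time: 15.8
eef_pos: [0.5848, 0.1554, 0.144]
ee_rot: [-1.951, -2.462, 0.0]
contact_force: [-0.4, 0.1, -0.1]
finger_gap: 0.0359
```

Request:
servo_tool --pt "0.036 0 0 0 -8" --pt "0.036 0 0 0 -16" --pt "0.036 0 0 0 -24" --pt "0.036 0 0 0 -32" --pt "0.036 0 0 0 -40" --pt "0.036 0 0 0 -48" --pt "0.036 0 0 0 -48"

```text
time: 16.5
eef_pos: [0.5848, 0.1554, 0.144]
ee_rot: [-2.781, -1.461, 0.0]
contact_force: [0.1, 0.1, 0.6]
finger_gap: 0.036
```

```bash
cat > ang.py <<'E'
from st import *
def pegred(cam,im,a0,z0,z1,span=25):
    best=[]
    f=im.astype(float);red=np.clip(f[...,0]-np.maximum(f[...,1],f[...,2]),0,None).astype(np.float32)
    for a in np.arange(a0-span,a0+span,.5):
        t=np.radians(a);q=C+.046*np.array([np.cos(t),np.sin(t)])
        p=proj(cam,[[*q,z] for z in np.linspace(z0+.003,z1-.002,10)])
        v=cv2.remap(red,p[:,0].astype(np.float32),p[:,1].astype(np.float32),cv2.INTER_LINEAR)
        best.append((v.mean(),a))
    b=np.array(best);w=np.where(b[:,0]>.7*b[:,0].max(),b[:,0],0)
    return (w*b[:,1]).sum()/w.sum(),b[:,0].max()
def lobe(cam,im,zb):
    # fit 12-fold blueness phase on annulus, over visible (not arm) samples
    f=im.astype(float);bl=((f[...,2]-f[...,0])>40).astype(np.float32)
    th=np.radians(np.arange(0,360,1.));res=[]
    B=[]
    for r in (.060,.064,.068):
        p=proj(cam,[[C[0]+r*np.cos(t),C[1]+r*np.sin(t),zb] for t in th])
        B.append(cv2.remap(bl,p[:,0].astype(np.float32),p[:,1].astype(np.float32),cv2.INTER_LINEAR))
    B=np.mean(B,0)
    # local phase where window of 30deg has contrast
    z=B*np.exp(-12j*th);k=np.ones(30)
    loc=np.convolve(np.r_[z,z[:29]],k,'valid');
    m=np.abs(loc)
    g=m>.6*m.max();tot=loc[g].sum()
    return np.degrees(-np.angle(tot))/12%30, g.mean()
E
python3 - <<'E'
from ang import *
for fn,z in (('t0.png',0),):
    pass
a=snap('top','t12.png',4,(146,122,326,272));b=snap('scene','s12.png',4,(207,140,327,240));st()
print('peg scene',pegred('scene',b,50,.064,.102),'peg top',pegred('top',a,50,.064,.102))
print('lobe top',lobe('top',a,.061),'scene',lobe('scene',b,.061))
E
```

```text
t 16.6 pos [0.5848 0.1554 0.1441] jaw -34.2 r 0.0461 ang 52.2 F [-0.278   0.3311 -0.291 ] M [-0.0016  0.0088 -0.0027] gap 0.0363 j6 0.77
peg scene (np.float64(51.99833593019213), np.float64(93.76191711425781)) peg top (np.float64(50.53656192788597), np.float64(12.484277725219727))Traceback (most recent call last):
  File "<stdin>", line 6, in <module>
  File "ang.py", line 23, in lobe
    loc=np.convolve(np.r_[z,z[:29]],k,'valid');
    return multiarray.correlate(a, v[::-1], mode)
           ~~~~~~~~~~~~~~~~~~~~^^^^^^^^^^^^^^^^^^
ValueError: object too deep for desired array
```

View pics/t12.png

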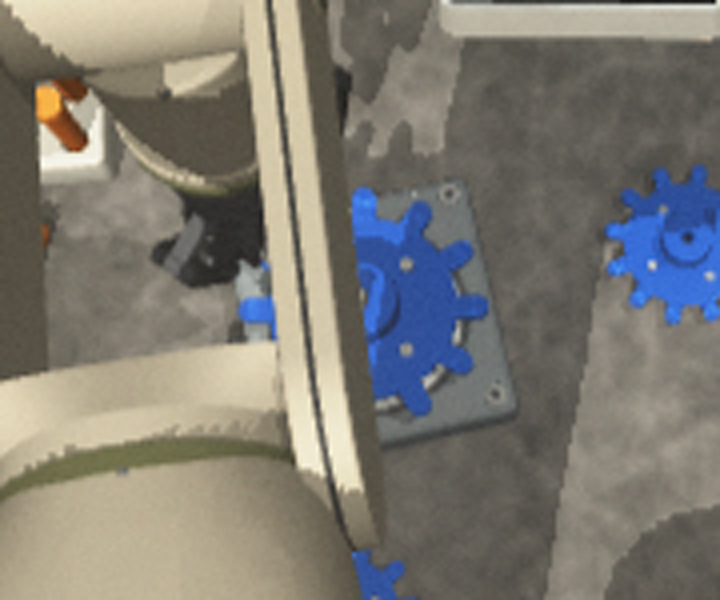

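View pics/s12.png

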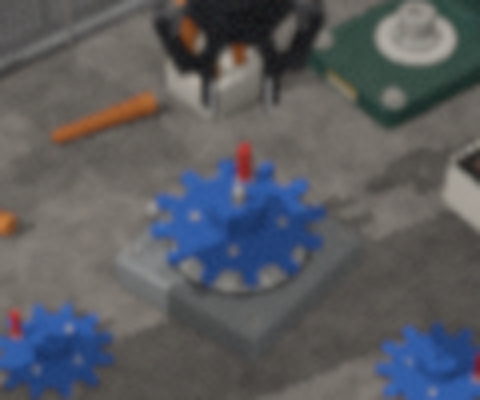

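```bash
sed -i 's/B=np.mean(B,0)/B=np.mean(B,0).ravel()/' ang.py; python3 - <<'E'
from ang import *
def load(fn,cam,x0,y0):
    c=cv2.imread('pics/'+fn)[:,:,::-1];c=cv2.resize(c,None,fx=.25,fy=.25,interpolation=cv2.INTER_AREA)
    im=np.zeros((420,560,3),np.uint8);im[y0:y0+c.shape[0],x0:x0+c.shape[1]]=c;return im
for fn,a,z in (('s9.png',1,.06),('s10.png',27,.06),('s11.png',52,.046),('s12.png',52,.046)):
    im=load(fn,'scene',207,140)
    print(fn,pegred('scene',im,a,z+.030,z+.056),'lobe',lobe('scene',im,z+.015))
im=load('s10.png','scene',207,140)
print([ (h,pegred('scene',im,27,h-.026,h)) for h in (.096,.102,.109,.116,.12)])
for fn,z in (('t1.png',.06),('t11.png',.046),('t12.png',.046)):
    print(fn,'lobe',lobe('top',load(fn,'top',146,122),z+.015))
im=cv2.imread('pics/t0.png')[:,:,::-1]; print('t0',lobe('top',im,.075),pegred('top',im,167,.078,.116))
im=cv2.imread('pics/s0.png')[:,:,::-1]; print('s0',lobe('scene',im,.075),pegred('scene',im,167,.078,.116))
E
python3 -c "
import cv2
i=cv2.imread('pics/s10.png')[100:300,120:360];j=cv2.imread('pics/s12.png')[100:300,120:360]
cv2.imwrite('pics/cmp.png',cv2.hconcat([cv2.resize(i,None,fx=1.6,fy=1.6),cv2.resize(j,None,fx=1.6,fy=1.6)]))"
```

```text
s9.png (np.float64(13.513968863049264), np.float64(34.910743713378906)) lobe (np.float64(13.697853193133263), np.float64(0.8833333333333333))
s10.png (np.float64(32.00236810177619), np.float64(84.595703125)) lobe (np.float64(7.836873596061708), np.float64(0.8972222222222223))
s11.png (np.float64(51.5338502895369), np.float64(73.75459289550781)) lobe (np.float64(1.5696042569113426), np.float64(0.9805555555555555))
s12.png (np.float64(52.00607425126656), np.float64(95.89237976074219)) lobe (np.float64(1.9807367116056644), np.float64(0.975))
[(0.096, (np.float64(29.944122633218427), np.float64(56.072265625))), (0.102, (np.float64(30.732112674042046), np.float64(65.4849624633789))), (0.109, (np.float64(31.7313969539223), np.float64(78.9974594116211))), (0.116, (np.float64(32.00236810177619), np.float64(84.595703125))), (0.12, (np.float64(31.981271973714602), np.float64(75.359375)))]
t1.png lobe (np.float64(3.3928397237728523), np.float64(0.5638888888888889))
t11.png lobe (np.float64(2.223109139660422), np.float64(0.5833333333333334))
t12.png lobe (np.float64(1.9587855203766242), np.float64(0.5972222222222222))
t0 (np.float64(2.674522666362414), np.float64(1.0)) (np.float64(165.11617862298323), np.float64(108.6226577758789))
s0 (np.float64(2.1289896906399757), np.float64(0.925)) (np.float64(159.62137623290954), np.float64(65.7171859741211))
```

View pics/cmp.png

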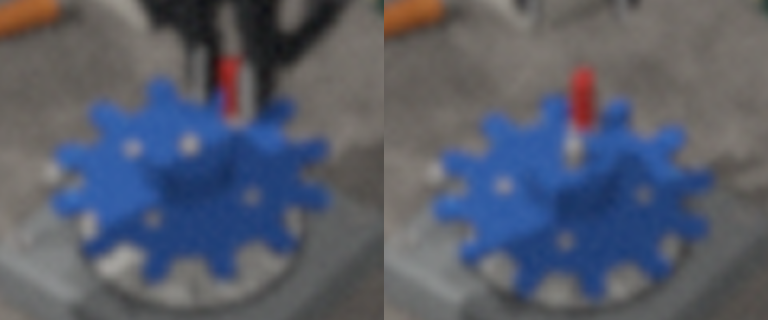

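Lobe phase gives the peg at 47° at rest, unchanged after release, so the rotor stands at click 0. Just before the drop it was at 23°, which excludes an earlier click. The target peg rest is about 137°, with the third crest near 122–128°. Lowering round the peg again.

Request:
servo_tool --pt "0.036 0.003 -0.003 0 -8" --pt "0.036 0.003 -0.003 -0.02 -8" --pt "0.036 0.003 -0.003 -0.04 -8" --pt "0.036 0.003 -0.003 -0.055 -8" --pt "0.036 0.003 -0.003 -0.066 -8" --pt "0.028 0.003 -0.003 -0.066 -8" --pt "0.02 0.003 -0.003 -0.066 -8" --pt "0.018 0.003 -0.003 -0.066 -8" --pt "0.018 0.003 -0.003 -0.066 -8"

```text
time: 17.5
eef_pos: [0.5887, 0.1526, 0.0793]
ee_rot: [2.874, 1.267, 0.003]
contact_force: [0.6, 0.5, -0.0]
finger_gap: 0.0181
```

```bash
cat > look2.py <<'E'
import sys
from ang import *
from plan import plan
n=sys.argv[1];st();b=snap('scene','s'+n,4,(207,140,327,240));a=snap('top','t'+n,4,(146,122,326,272))
print('lobe top',lobe('top',a,.061),'scene',lobe('scene',b,.061));plan(*[float(x) if i!=1 else int(x) for i,x in enumerate(sys.argv[2:])])
E
python3 look2.py 13.png 2.5 10 .078 .018
```

```text
t 17.5 pos [0.5887 0.1526 0.0793] jaw -42.4 r 0.0465 ang 46.2 F [ 0.5649  0.4716 -0.0366] M [-0.023  -0.0243 -0.0351] gap 0.0181 j6 0.91
lobe top (np.float64(1.5861734809236399), np.float64(0.5166666666666667)) scene (np.float64(0.7719519397355818), np.float64(0.8138888888888889))
[[0.018, -0.002, 0.001, -0.0, 1], [0.018, -0.003, 0.002, -0.001, 4], [0.018, -0.005, 0.004, -0.001, 6], [0.018, -0.006, 0.005, -0.001, 9], [0.018, -0.008, 0.006, -0.001, 11], [0.018, -0.01, 0.007, -0.001, 14], [0.018, -0.012, 0.008, -0.001, 16], [0.018, -0.014, 0.009, -0.001, 19], [0.018, -0.015, 0.009, -0.001, 21], [0.018, -0.017, 0.01, -0.001, 24]]
```

View pics/s13.png

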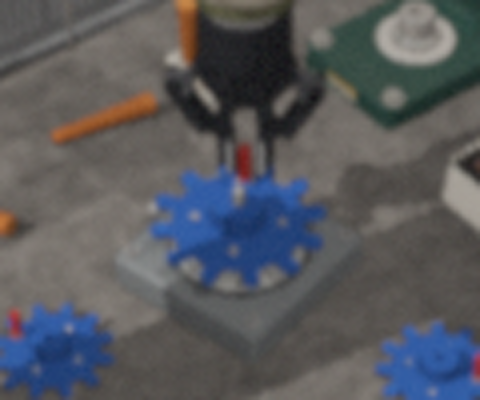

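Request:
servo_tool --pt "0.018 -0.002 0.001 0 1" --pt "0.018 -0.003 0.002 -0.001 4" --pt "0.018 -0.005 0.004 -0.001 6" --pt "0.018 -0.006 0.005 -0.001 9" --pt "0.018 -0.008 0.006 -0.001 11" --pt "0.018 -0.01 0.007 -0.001 14" --pt "0.018 -0.012 0.008 -0.001 16" --pt "0.018 -0.014 0.009 -0.001 19" --pt "0.018 -0.015 0.009 -0.001 21" --pt "0.018 -0.017 0.01 -0.001 24"

```text
time: 18.6
eef_pos: [0.5715, 0.1624, 0.0776]
ee_rot: [2.545, 1.84, 0.002]
contact_force: [2.1, -0.0, 0.6]
finger_gap: 0.0181
```

```bash
python3 look2.py 14.png 2.0 10 .078 .018
```

```text
t 18.6 pos [0.5715 0.1624 0.0776] jaw -18.3 r 0.0459 ang 70.9 F [ 2.0722 -0.0449  0.5604] M [-0.1471 -0.4361  0.0158] gap 0.0181 j6 0.51
lobe top (np.float64(21.1068825946535), np.float64(0.5972222222222222)) scene (np.float64(19.259395983764243), np.float64(0.75))
[[0.018, -0.002, 0.0, 0.0, 2], [0.018, -0.003, 0.001, 0.0, 4], [0.018, -0.005, 0.001, 0.0, 6], [0.018, -0.006, 0.002, 0.0, 8], [0.018, -0.008, 0.002, 0.0, 10], [0.018, -0.009, 0.002, 0.0, 12], [0.018, -0.011, 0.002, 0.0, 14], [0.018, -0.013, 0.002, 0.0, 16], [0.018, -0.014, 0.002, 0.0, 18], [0.018, -0.016, 0.002, 0.0, 20]]
```

View pics/s14.png

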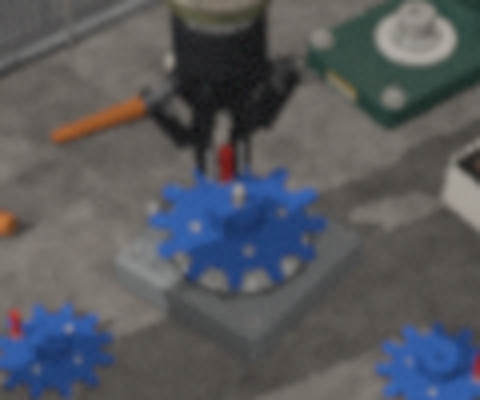

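Peg at 65–66° with 2 N opposing it, so this is the climb to the first crest. Continuing.

Request:
servo_tool --pt "0.018 -0.002 0 0 2" --pt "0.018 -0.003 0.001 0 4" --pt "0.018 -0.005 0.001 0 6" --pt "0.018 -0.006 0.002 0 8" --pt "0.018 -0.008 0.002 0 10" --pt "0.018 -0.009 0.002 0 12" --pt "0.018 -0.009 0.002 0 12"

```text
time: 19.4
eef_pos: [0.5625, 0.1649, 0.0777]
ee_rot: [2.342, 2.093, 0.003]
contact_force: [2.4, 1.2, 1.1]
finger_gap: 0.0178
```

```bash
python3 look2.py 15.png 2.0 8 .078 .018
```

```text
t 19.4 pos [0.5625 0.1649 0.0777] jaw -6.4 r 0.0463 ang 82.6 F [2.419  1.2241 1.1303] M [ 0.2405 -0.4194  0.0099] gap 0.0178 j6 0.31
lobe top (np.float64(3.1777711383752827), np.float64(0.5861111111111111)) scene (np.float64(2.0384483460165943), np.float64(0.8583333333333333))
[[0.018, -0.002, 0.0, 0.0, 1], [0.018, -0.003, 0.0, 0.0, 3], [0.018, -0.005, 0.0, 0.0, 5], [0.018, -0.006, 0.0, 0.0, 7], [0.018, -0.008, 0.0, 0.0, 9], [0.018, -0.01, 0.0, 0.0, 11], [0.018, -0.011, 0.0, 0.0, 13], [0.018, -0.013, -0.0, 0.0, 15]]
```

Request:
servo_tool --pt "0.036 0 0 0 0" --pt "0.036 0 0 0 0" --pt "0.036 0 0 0 0" --pt "0.036 0 0 0 0"

```text
time: 19.9
eef_pos: [0.5616, 0.1643, 0.0768]
ee_rot: [-2.343, -2.093, 0.001]
contact_force: [1.0, -0.6, 0.2]
finger_gap: 0.036
```

```bash
python3 look2.py 16.png 2.0 8 .078 .018
```

```text
t 19.9 pos [0.5616 0.1643 0.0768] jaw -6.4 r 0.0456 ang 83.6 F [ 1.0268 -0.5878  0.1698] M [-0.1823 -0.0916  0.0161] gap 0.036 j6 0.31
lobe top (np.float64(23.007747300576614), np.float64(0.5111111111111111)) scene (np.float64(22.204260173904864), np.float64(0.9055555555555556))
[[0.018, -0.002, 0.0, 0.0, 2], [0.018, -0.003, 0.001, 0.001, 4], [0.018, -0.005, 0.001, 0.001, 6], [0.018, -0.006, 0.001, 0.001, 8], [0.018, -0.008, 0.001, 0.001, 10], [0.018, -0.01, 0.0, 0.001, 12], [0.018, -0.011, 0.0, 0.001, 14], [0.018, -0.013, -0.0, 0.001, 16]]
```

View pics/s16.png

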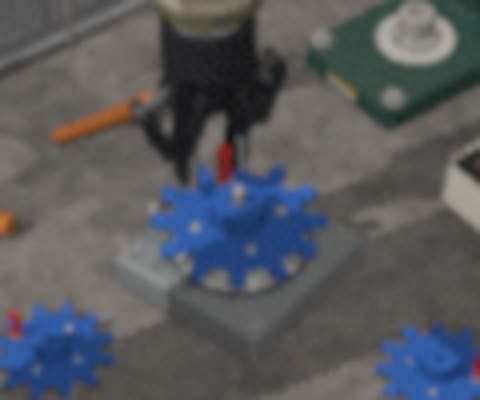

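View pics/t16.png

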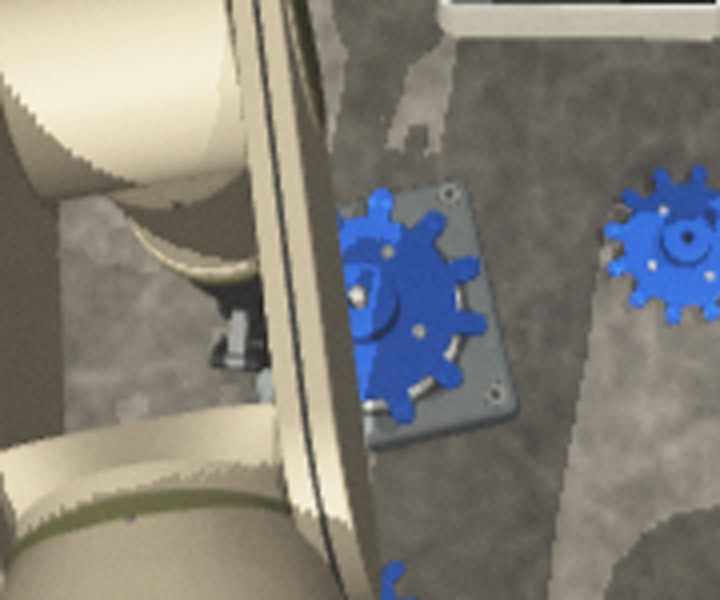

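Request:
servo_tool --pt "0.036 0.004 0 0 -4" --pt "0.036 0.008 -0.001 0 -8" --pt "0.036 0.012 -0.002 0 -12" --pt "0.036 0.012 -0.002 0 -12" --pt "0.036 0.012 -0.002 0 -12"

```text
time: 20.5
eef_pos: [0.5735, 0.1625, 0.0769]
ee_rot: [-2.546, -1.839, 0.001]
contact_force: [0.2, 0.0, 0.5]
finger_gap: 0.0356
```

```bash
python3 look2.py 17.png 2.0 8 .078 .018; python3 -c "
from st import *
for d in manip.landmark_of('scene','star_wheel')[:3]+manip.landmark_of('scene','peg')[:3]: print(d)"
```

```text
t 20.5 pos [0.5735 0.1625 0.0769] jaw -18.3 r 0.0467 ang 68.6 F [0.1811 0.0314 0.5245] M [ 0.0216 -0.0085 -0.0062] gap 0.0356 j6 0.51
lobe top (np.float64(20.701032177562706), np.float64(0.5916666666666667)) scene (np.float64(19.322550774106674), np.float64(0.7916666666666666))
[[0.018, -0.002, -0.0, 0.0, -1], [0.018, -0.003, 0.0, 0.001, 1], [0.018, -0.005, 0.001, 0.001, 3], [0.018, -0.006, 0.001, 0.001, 5], [0.018, -0.008, 0.002, 0.001, 7], [0.018, -0.01, 0.002, 0.001, 9], [0.018, -0.011, 0.002, 0.001, 11], [0.018, -0.013, 0.002, 0.001, 13]]
{'xyz': [0.3804, 0.1353, 0.0012], 'conf': 0.92}
{'xyz': [0.5537, 0.12, 0.0452], 'conf': 0.71}
{'xyz': [0.6127, -0.0688, -0.0004], 'conf': 0.58}
{'xyz': [0.5731, 0.1606, 0.1045], 'conf': 0.91}
{'xyz': [0.3643, 0.1613, 0.0427], 'conf': 0.81}
{'xyz': [0.6278, -0.0968, 0.0385], 'conf': 0.75}
```

View pics/s17.png

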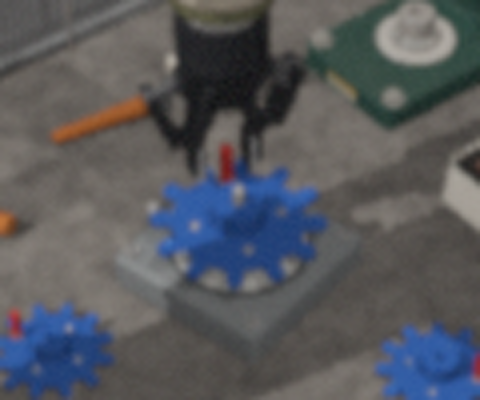

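```bash
python3 - <<'E'
from ang import *
def load(fn,x0,y0):
    c=cv2.imread('pics/'+fn)[:,:,::-1];c=cv2.resize(c,None,fx=.25,fy=.25,interpolation=cv2.INTER_AREA)
    im=np.zeros((420,560,3),np.uint8);im[y0:y0+c.shape[0],x0:x0+c.shape[1]]=c;return im
th=np.radians(np.arange(360))
def fit(im,cam):
    # fit wheel silhouette: z of disc top (mid) and phase, centre fixed
    f=im.astype(float);bl=((f[...,2]-f[...,0])>40).astype(np.float32)
    best=[]
    for z in np.arange(.050,.086,.002):
      for ph in np.arange(0,30,1.):
        tot=0
        for r,inside in ((.050,1),(.066,None)):
            p=proj(cam,np.c_[C[0]+r*np.cos(th),C[1]+r*np.sin(th),np.full(360,z)]).astype(np.float32)
            v=cv2.remap(bl,p[:,:1].copy(),p[:,1:].copy(),cv2.INTER_LINEAR).ravel()
            tgt=np.ones(360) if inside else (np.cos(12*(th-np.radians(ph)))>0)
            tot+=((2*tgt-1)*(2*v-1)).mean()
        best.append((tot,z,ph))
    best.sort(reverse=True);return [tuple(np.round(b,3)) for b in best[:2]]
for fn in ['s4','s6','s8','s9','s10','s11','s12','s13','s14','s15','s16','s17']:
    im=load(fn+'.png',207,140)
    f=im.astype(float);red=(f[...,0]-np.maximum(f[...,1],f[...,2])>40);red[:,300:]=0;red[:,:240]=0;red[200:]=0;ys,xs=np.nonzero(red)
    bl=((f[...,2]-f[...,0])>40);bl[:,300:]=0;bl[:,:240]=0;bl[218:]=0;by,bx=np.nonzero(bl)
    print(fn,fit(im,'scene'),'red',(xs.mean().round(1),ys.min(),ys.max()) if len(ys) else '', 'blue',by.max(),by.mean().round(1),bl.sum())
E
```

```text
s4 [(np.float64(0.67), np.float64(0.072), np.float64(6.0)), (np.float64(0.664), np.float64(0.072), np.float64(5.0))] red (np.float64(251.9), np.int64(140), np.int64(199)) blue 206 195.1 410
s6 [(np.float64(0.773), np.float64(0.072), np.float64(29.0)), (np.float64(0.771), np.float64(0.072), np.float64(0.0))] red (np.float64(253.0), np.int64(140), np.int64(168)) blue 207 194.3 569Traceback (most recent call last):
  File "<stdin>", line 24, in <module>
  File "<stdin>", line 14, in fit
  File "h.py", line 10, in proj
    c=manip.calibration(cam);p=np.atleast_2d(p);q=(c['world_to_cam']@np.c_[p,np.ones(len(p))].T)[:3]
ValueError: time passes only in moves, steps and waits
```

```bash
python3 - <<'E'
s=open('h.py').read()
s=s.replace("def snap","_c={}\ndef cal(cam):\n    if cam not in _c:_c[cam]=manip.calibration(cam)\n    return _c[cam]\ndef snap",1).replace("c=manip.calibration(cam)","c=cal(cam)")
open('h.py','w').write(s)
E
cat > hfit.py <<'E'
from ang import *
def load(fn,x0,y0):
    c=cv2.imread('pics/'+fn)[:,:,::-1];c=cv2.resize(c,None,fx=.25,fy=.25,interpolation=cv2.INTER_AREA)
    im=np.zeros((420,560,3),np.uint8);im[y0:y0+c.shape[0],x0:x0+c.shape[1]]=c;return im
th=np.radians(np.arange(360))
def fit(im,cam):
    f=im.astype(float);bl=((f[...,2]-f[...,0])>40).astype(np.float32)
    best=[]
    for z in np.arange(.050,.086,.002):
        V=[]
        for r in (.050,.066):
            p=proj(cam,np.c_[C[0]+r*np.cos(th),C[1]+r*np.sin(th),np.full(360,z)]).astype(np.float32)
            V.append(2*cv2.remap(bl,p[:,:1].copy(),p[:,1:].copy(),cv2.INTER_LINEAR).ravel()-1)
        for ph in np.arange(0,30,1.):
            best.append((V[0].mean()+(V[1]*(2*(np.cos(12*(th-np.radians(ph)))>0)-1)).mean(),z,ph))
    best.sort(reverse=True);return [tuple(float(x) for x in np.round(b,3)) for b in best[:1]]
E
python3 - <<'E'
from hfit import *
for fn in ['s4','s6','s8','s9','s10','s11','s12','s13','s14','s15','s16','s17']:
    im=load(fn+'.png',207,140)
    f=im.astype(float)
    bl=((f[...,2]-f[...,0])>40);bl[:,300:]=0;bl[:,:240]=0;bl[218:]=0;by,bx=np.nonzero(bl)
    red=(f[...,0]-np.maximum(f[...,1],f[...,2])>40);red[:,278:]=0;red[:,255:]=red[:,255:];red[:,:255]=0;red[200:]=0;red[:160]=0;ys,xs=np.nonzero(red)
    print(fn,fit(im,'scene'),'red',(xs.mean().round(1),ys.min(),ys.max()) if len(ys) else '', 'blue',by.max(),by.mean().round(1),bl.sum())
for fn in ['t12','t13','t14','t15','t16','t17']: print(fn,fit(load(fn+'.png',146,122),'top'))
E
```

```text
s4 [(0.67, 0.072, 6.0)] red (np.float64(266.0), np.int64(193), np.int64(199)) blue 206 195.1 410
s6 [(0.773, 0.072, 29.0)] red  blue 207 194.3 569
s8 [(1.241, 0.072, 19.0)] red  blue 207 192.8 755
s9 [(1.466, 0.07, 14.0)] red (np.float64(276.0), np.int64(177), np.int64(178)) blue 208 192.8 814
s10 [(1.474, 0.072, 8.0)] red (np.float64(272.4), np.int64(174), np.int64(182)) blue 208 192.7 828
s11 [(1.475, 0.058, 2.0)] red (np.float64(267.6), np.int64(176), np.int64(184)) blue 211 195.4 824
s12 [(1.444, 0.058, 2.0)] red (np.float64(267.7), np.int64(175), np.int64(184)) blue 211 195.4 836
s13 [(1.394, 0.058, 1.0)] red (np.float64(267.6), np.int64(176), np.int64(184)) blue 211 195.8 815
s14 [(1.409, 0.058, 20.0)] red (np.float64(263.0), np.int64(176), np.int64(184)) blue 211 195.9 820
s15 [(1.43, 0.058, 3.0)] red (np.float64(260.4), np.int64(177), np.int64(185)) blue 211 195.8 815
s16 [(1.442, 0.058, 22.0)] red (np.float64(262.7), np.int64(176), np.int64(184)) blue 211 195.6 824
s17 [(1.423, 0.058, 20.0)] red (np.float64(263.0), np.int64(176), np.int64(184)) blue 211 195.6 824
t12 [(0.529, 0.064, 2.0)]
t13 [(0.572, 0.062, 1.0)]
t14 [(0.549, 0.062, 21.0)]
t15 [(0.623, 0.062, 3.0)]
t16 [(0.551, 0.068, 22.0)]
t17 [(0.533, 0.062, 21.0)]
```

```bash
python3 - <<'E'
import cv2,numpy as np
rows=[]
for fn in ['s12','s14','s15','s17']:
    i=cv2.imread(f'pics/{fn}.png')[225:305,150:330]
    rows.append(cv2.resize(i,None,fx=2.2,fy=2.2,interpolation=cv2.INTER_CUBIC))
a=cv2.hconcat(rows[:2]);b=cv2.hconcat(rows[2:]);s=cv2.vconcat([a,b])
rows=[]
for fn in ['t12','t14','t15','t17']:
    i=cv2.imread(f'pics/{fn}.png')[170:450,330:520]
    rows.append(cv2.resize(i,None,fx=1.04,fy=1.04))
t=cv2.hconcat(rows); print(s.shape,t.shape)
cv2.imwrite('pics/ticks_s.png',s);cv2.imwrite('pics/ticks_t.png',t)
E
```

```text
(352, 792, 3) (291, 792, 3)
```

View pics/ticks_s.png

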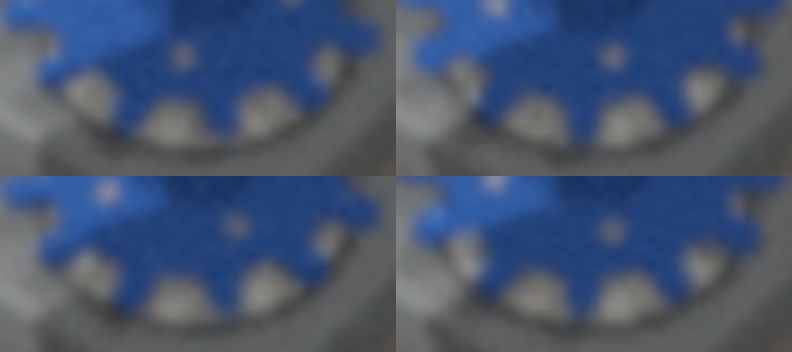

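View pics/ticks_t.png

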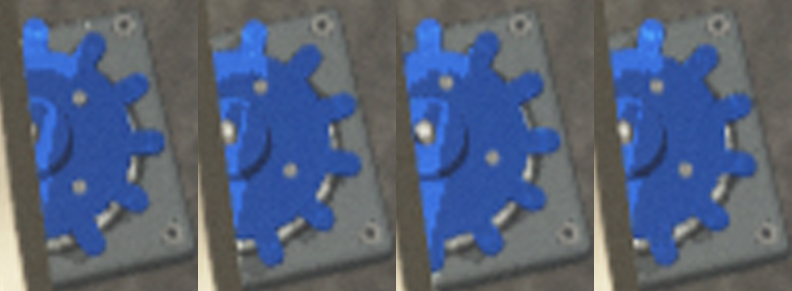

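```bash
python3 - <<'E'
from hfit import *
def prof(im,r):
    ang=np.radians(np.arange(-180,180,3.))
    p=proj('scene',np.c_[C[0]+r*np.cos(ang),C[1]+r*np.sin(ang),np.full(len(ang),.042)]).astype(np.float32)
    v=cv2.remap(im,p[:,:1].copy(),p[:,1:].copy(),cv2.INTER_LINEAR).reshape(-1,3).astype(float)
    blue=(v[:,2]-v[:,0])>15
    return ['%3d'%x if not b else ' . ' for x,b in zip(v.mean(1),blue)]
A=np.arange(-180,180,3)
sel=(A>=-165)&(A<=-15)
print('      ',' '.join('%3d'%(a%30) for a in A[sel]))
for r in (.047,.050,.053):
  for fn,x0,y0 in [('s1',187,120),('s2',187,120),('s3',187,120),('s8',207,140),('s10',207,140),('s12',207,140),('s14',207,140),('s15',207,140),('s16',207,140),('s17',207,140)]:
    print('%5s'%fn,r,' '.join(np.array(prof(load(fn+'.png',x0,y0),r))[sel]))
E
```

```text
15  18  21  24  27   0   3   6   9  12  15  18  21  24  27   0   3   6   9  12  15  18  21  24  27   0   3   6   9  12  15  18  21  24  27   0   3   6   9  12  15  18  21  24  27   0   3   6   9  12  15
   s1 0.047  .   .   .  134 150 161 162 160 157 149 137 125 116 110 107 106  .   .  114 118 117 113 113 114 115 119 124 126 121 111  .   .   .   .   .   .   .   .  106 109 110 107  .   .   .   .   .   .   .   .   . 
   s2 0.047  .   .   .   .  120 123 124 123 122 115 111 108 106 106 106 107  .   .  114 119 118 114 113 113 115 118 123 126 121 111  .   .   .   .   .   .   .   .  106 108 109 106  .   .   .   .   .   .   .   .   . 
   s3 0.047 161 153 140 122 109  .   .  108 114 117 117 114 113 113 112 113 115 117 119 117 110  .   .  114 118 120 117 116 114 111 109 109 106  .   .   .   .   .   .   .   .   .   .   .   .   .   .   .   .   .   . 
   s8 0.047 140 126 117 113 111 106 102 100  .  107 111 113 114 120 121 118 115 115 115 115 112 111 112 114 116 116 117 117 115 110 107 108 115 124 129 130 125 113  .   .   .   .   .   .   .   .   .   .   .   .   . 
  s10 0.047  .   .   .   .   .   
[... 4871 characters left out ...]
   .   .   .   84  81  .   .   .   .   .   .   .   . 
  s15 0.053  .   .   .   .   .   .  102 114 121 123 120 113 104  .   .   .   .   .   .  126 130 126 118 108  99  .   .   .   .   .   .   .   .  101  99  94  89  .   .   .   .   .   .   .   .   .   .   .   .   .   . 
  s16 0.053  .   .   .  104 112 116 116 109  .   .   .   .   .   .  119 130 131 126 119 112 102  .   .   .   .   .   .   .  112 111 101  94  86  .   .   .   .   .   .   .   .   .   .   .   .   .   .   .   .   .   . 
  s17 0.053  .   96 106 114 117 116 109 101  .   .   .   .   .  118 129 132 128 119 114 107  .   .   .   .   .   .   .  118 116 110  98  89  .   .   .   .   .   .   .   .   .   .   81  .   .   .   .   .   .   .   .
```

Request:
servo_tool --pt "0.024 0.001 -0.001 0 -2" --pt "0.018 0.001 -0.001 0 -2" --pt "0.018 0 -0.001 0 -1"

```text
time: 21.0
eef_pos: [0.5738, 0.1615, 0.0771]
ee_rot: [-2.563, -1.817, -0.0]
contact_force: [-1.2, -0.1, -0.6]
finger_gap: 0.0182
```

```bash
cat > q.py <<'E'
from ang import *
from plan import plan
import sys
s=manip.state();d=s['eef_pos'][:2]-C;a=np.arctan2(d[1],d[0]);t=np.array([-np.sin(a),np.cos(a)])
b=manip.snapshot('scene');n=sys.argv[1];cv2.imwrite('pics/s'+n+'.png',cv2.resize(b[140:240,207:327],None,fx=4,fy=4,interpolation=cv2.INTER_CUBIC)[:,:,::-1])
print('t',round(s['time'],2),'tool',round(np.degrees(a),1),'Ftan',round(float(s['contact_force'][:2]@t),2),'F',s['contact_force'],'lobe->peg mod30',round((lobe('scene',b,.061)[0]+15)%30,1),'gap',round(s['finger_gap'],4))
plan(float(sys.argv[2]),int(sys.argv[3]),.077,.018)
E
python3 q.py 18 2 5
```

```text
t 21.0 tool 67.9 Ftan 1.12 F [-1.2447 -0.0772 -0.6136] lobe->peg mod30 4.3 gap 0.0182
[[0.018, -0.001, 0.001, -0.0, -1], [0.018, -0.003, 0.001, -0.0, 1], [0.018, -0.005, 0.002, -0.0, 3], [0.018, -0.006, 0.002, -0.0, 5], [0.018, -0.008, 0.002, -0.0, 7]]
```

Request:
servo_tool --pt "0.018 -0.002 0.001 0 1" --pt "0.018 -0.004 0.002 0 2" --pt "0.018 -0.005 0.002 0 3" --pt "0.018 -0.005 0.002 0 3"

```text
time: 21.45
eef_pos: [0.569, 0.1636, 0.0773]
ee_rot: [2.515, 1.883, 0.001]
contact_force: [1.9, 0.6, 0.5]
finger_gap: 0.0183
```

```bash
python3 q.py 19 2 4
```

```text
t 21.45 tool 74.3 Ftan -1.69 F [1.9139 0.5746 0.4534] lobe->peg mod30 8.0 gap 0.0183
[[0.018, -0.002, 0.0, -0.0, 3], [0.018, -0.003, 0.0, -0.0, 5], [0.018, -0.005, 0.001, -0.0, 7], [0.018, -0.006, 0.001, -0.0, 9]]
```

Request:
servo_tool --pt "0.018 -0.002 0 0 3" --pt "0.018 -0.003 0.001 0 5" --pt "0.018 -0.003 0.001 0 5"

```text
time: 21.8
eef_pos: [0.5661, 0.1643, 0.0773]
ee_rot: [2.431, 1.989, 0.001]
contact_force: [2.1, -0.7, 0.4]
finger_gap: 0.0182
```

```bash
python3 q.py 20 2 4
```

```text
t 21.8 tool 78.0 Ftan -2.21 F [ 2.105  -0.7465  0.4435] lobe->peg mod30 12.5 gap 0.0182
[[0.018, -0.002, -0.0, -0.0, 1], [0.018, -0.003, 0.0, -0.0, 3], [0.018, -0.005, 0.0, -0.0, 5], [0.018, -0.006, 0.001, -0.0, 7]]
```

Request:
servo_tool --pt "0.018 -0.002 0 0 2" --pt "0.018 -0.003 0 0 4" --pt "0.018 -0.003 0 0 4"

```text
time: 22.15
eef_pos: [0.5632, 0.1647, 0.0774]
ee_rot: [2.361, 2.072, 0.002]
contact_force: [2.9, 0.4, 0.2]
finger_gap: 0.0181
```

```bash
python3 q.py 21 2 4
```

```text
t 22.15 tool 81.7 Ftan -2.84 F [2.9371 0.4224 0.2079] lobe->peg mod30 16.4 gap 0.0181
[[0.018, -0.002, -0.0, -0.0, 1], [0.018, -0.003, 0.0, -0.0, 3], [0.018, -0.005, 0.0, -0.0, 5], [0.018, -0.006, 0.0, -0.0, 7]]
```

Request:
servo_tool --pt "0.018 -0.002 0 0 1" --pt "0.018 -0.003 0 0 3" --pt "0.018 -0.003 0 0 3"

```text
time: 22.5
eef_pos: [0.5589, 0.1645, 0.0767]
ee_rot: [-2.304, -2.134, 0.002]
contact_force: [-0.4, -0.4, 0.0]
finger_gap: 0.0178
```

```bash
python3 q.py 22 2 4
```

```text
t 22.5 tool 86.9 Ftan 0.39 F [-0.4152 -0.4163  0.0363] lobe->peg mod30 23.2 gap 0.0178
[[0.018, -0.002, 0.001, 0.0, 3], [0.018, -0.003, 0.001, 0.0, 5], [0.018, -0.005, 0.001, 0.0, 7], [0.018, -0.006, 0.0, 0.0, 9]]
```

Request:
servo_tool --pt "0.018 -0.002 0 0 2" --pt "0.018 -0.003 0 0 4" --pt "0.018 -0.003 0 0 4"

```text
time: 22.85
eef_pos: [0.5561, 0.1644, 0.0766]
ee_rot: [-2.229, -2.212, 0.002]
contact_force: [-0.6, -0.1, 0.2]
finger_gap: 0.0179
```

```bash
python3 q.py 23 2 4
```

```text
t 22.85 tool 90.5 Ftan 0.58 F [-0.576  -0.0628  0.1652] lobe->peg mod30 1.1 gap 0.0179
[[0.018, -0.002, 0.001, 0.0, 3], [0.018, -0.003, 0.0, 0.0, 5], [0.018, -0.005, 0.0, 0.0, 7], [0.018, -0.006, 0.0, 0.0, 9]]
```

Request:
servo_tool --pt "0.018 0.003 0 0 -3" --pt "0.018 0.006 0 0 -6" --pt "0.018 0.008 0 0 -9" --pt "0.018 0.01 -0.001 0 -12" --pt "0.018 0.011 -0.001 0 -14" --pt "0.018 0.011 -0.001 0 -14" --pt "0.018 0.011 -0.001 0 -14"

```text
time: 23.6
eef_pos: [0.5676, 0.1634, 0.0769]
ee_rot: [-2.482, -1.925, 0.001]
contact_force: [0.5, -0.3, -0.5]
finger_gap: 0.0183
```

```bash
python3 q.py 24 -2 4
```

```text
t 23.6 tool 76.0 Ftan -0.55 F [ 0.485  -0.3479 -0.523 ] lobe->peg mod30 19.7 gap 0.0183
[[0.018, 0.002, -0.0, 0.0, -2], [0.018, 0.003, -0.001, 0.0, -4], [0.018, 0.005, -0.001, 0.0, -6], [0.018, 0.006, -0.002, 0.0, -8]]
```

Request:
servo_tool --pt "0.018 0.002 0 0 -2" --pt "0.018 0.003 -0.001 0 -4" --pt "0.018 0.003 -0.001 0 -4" --pt "0.018 0.003 -0.001 0 -4"

```text
time: 24.05
eef_pos: [0.5708, 0.1625, 0.0771]
ee_rot: [-2.547, -1.839, 0.0]
contact_force: [-0.3, 0.5, -0.7]
finger_gap: 0.0178
```

```bash
python3 q.py 25 -2 4
```

```text
t 24.05 tool 71.9 Ftan 0.46 F [-0.31    0.5166 -0.7116] lobe->peg mod30 15.2 gap 0.0178
[[0.018, 0.002, -0.0, -0.0, -2], [0.018, 0.003, -0.001, -0.0, -4], [0.018, 0.005, -0.002, -0.0, -6], [0.018, 0.006, -0.002, -0.0, -8]]
```

Backing off moved the wheel freely from 91° to 75° with no force, so the play is about 20°. That explains the 47° and 65° rests (same click) and matches the wheel falling at the edge of the play. The crest just passed, at about 80°, was the first. In driving contact the clicks are at 65/95/125/155° and the crests at 80/110/140°. Two more crests to go.

```bash
python3 -c "
from plan import plan
plan(3,10,.077,.018)"
```

```text
[[0.018, -0.002, 0.001, -0.0, 3], [0.018, -0.005, 0.001, -0.0, 6], [0.018, -0.007, 0.002, -0.0, 9], [0.018, -0.009, 0.002, -0.0, 12], [0.018, -0.012, 0.002, -0.0, 15], [0.018, -0.014, 0.003, -0.0, 18], [0.018, -0.017, 0.002, -0.0, 21], [0.018, -0.019, 0.002, -0.0, 24], [0.018, -0.021, 0.002, -0.0, 27], [0.018, -0.024, 0.002, -0.0, 30]]
```

Request:
servo_tool --pt "0.018 -0.002 0.001 0 3" --pt "0.018 -0.005 0.001 0 6" --pt "0.018 -0.007 0.002 0 9" --pt "0.018 -0.009 0.002 0 12" --pt "0.018 -0.012 0.002 0 15" --pt "0.018 -0.014 0.003 0 18" --pt "0.018 -0.017 0.002 0 21" --pt "0.018 -0.019 0.002 0 24" --pt "0.018 -0.021 0.002 0 27" --pt "0.018 -0.024 0.002 0 30"

```text
time: 25.1
eef_pos: [0.5473, 0.1643, 0.0774]
ee_rot: [1.982, 2.436, 0.001]
contact_force: [2.5, -1.5, 0.5]
finger_gap: 0.0179
```

```bash
python3 q.py 26 2 7
```

```text
t 25.1 tool 101.4 Ftan -2.15 F [ 2.4948 -1.5103  0.506 ] lobe->peg mod30 6.1 gap 0.0179
[[0.018, -0.001, -0.001, -0.0, 2], [0.018, -0.003, -0.001, -0.0, 4], [0.018, -0.005, -0.002, -0.0, 6], [0.018, -0.006, -0.002, -0.0, 8], [0.018, -0.008, -0.003, -0.0, 10], [0.018, -0.009, -0.003, -0.0, 12], [0.018, -0.011, -0.004, -0.0, 14]]
```

Request:
servo_tool --pt "0.018 -0.002 -0.001 0 2" --pt "0.018 -0.003 -0.001 0 4" --pt "0.018 -0.005 -0.002 0 6" --pt "0.018 -0.006 -0.002 0 8" --pt "0.018 -0.008 -0.003 0 10" --pt "0.018 -0.008 -0.003 0 10"

```text
time: 25.75
eef_pos: [0.5393, 0.1619, 0.0776]
ee_rot: [1.766, 2.598, 0.002]
contact_force: [1.8, 2.4, 1.9]
finger_gap: 0.0178
```

```bash
python3 q.py 27 2 4
```

```text
t 25.75 tool 111.8 Ftan -2.54 F [1.7817 2.3765 1.9227] lobe->peg mod30 16.5 gap 0.0178
[[0.018, -0.001, -0.001, -0.0, 2], [0.018, -0.003, -0.001, -0.0, 4], [0.018, -0.004, -0.002, -0.001, 6], [0.018, -0.006, -0.003, -0.001, 8]]
```

Request:
servo_tool --pt "0.018 -0.001 -0.001 0 2" --pt "0.018 -0.003 -0.001 0 3" --pt "0.018 -0.003 -0.001 0 3"

```text
time: 26.1
eef_pos: [0.5352, 0.1602, 0.0768]
ee_rot: [-1.698, -2.642, 0.002]
contact_force: [-0.4, -1.0, 0.8]
finger_gap: 0.018
```

```bash
python3 q.py 28 2 4
```

```text
t 26.1 tool 117.3 Ftan 0.83 F [-0.4132 -1.0092  0.7501] lobe->peg mod30 28.6 gap 0.018
[[0.018, -0.001, -0.001, 0.0, 5], [0.018, -0.003, -0.002, 0.0, 7], [0.018, -0.004, -0.003, 0.0, 9], [0.018, -0.005, -0.004, 0.0, 11]]
```

Second crest crossed: the peg went from 106.5° to 118.6° and the force dropped to zero, at the predicted place. The third follows near peg 138–140°.

```bash
python3 -c "
from plan import plan
plan(2.5,10,.077,.018)"
```

```text
[[0.018, -0.002, -0.001, 0.0, 5], [0.018, -0.003, -0.002, 0.0, 8], [0.018, -0.005, -0.003, 0.0, 10], [0.018, -0.007, -0.005, 0.0, 13], [0.018, -0.008, -0.006, 0.0, 15], [0.018, -0.01, -0.007, 0.0, 18], [0.018, -0.011, -0.009, 0.0, 20], [0.018, -0.013, -0.01, 0.0, 23], [0.018, -0.014, -0.011, 0.0, 25], [0.018, -0.015, -0.013, 0.0, 28]]
```

Request:
servo_tool --pt "0.018 -0.002 -0.001 0 5" --pt "0.018 -0.003 -0.002 0 8" --pt "0.018 -0.005 -0.003 0 10" --pt "0.018 -0.007 -0.005 0 13" --pt "0.018 -0.008 -0.006 0 15" --pt "0.018 -0.01 -0.007 0 18" --pt "0.018 -0.011 -0.009 0 20" --pt "0.018 -0.012 -0.01 0 22" --pt "0.018 -0.012 -0.01 0 22"

```text
time: 27.05
eef_pos: [0.5239, 0.1508, 0.0772]
ee_rot: [1.163, 2.918, 0.001]
contact_force: [0.6, 3.4, 0.4]
finger_gap: 0.0179
```

```bash
python3 q.py 29 2 4
```

```text
t 27.05 tool 135.7 Ftan -2.83 F [0.5792 3.3879 0.3574] lobe->peg mod30 10.4 gap 0.0179
[[0.018, -0.001, -0.001, -0.0, 1], [0.018, -0.002, -0.002, -0.0, 3], [0.018, -0.004, -0.003, -0.0, 5], [0.018, -0.004, -0.005, -0.0, 7]]
```

Peg 130°, climbing towards the third crest. Small steps from here.

Request:
servo_tool --pt "0.018 -0.001 -0.001 0 1" --pt "0.018 -0.002 -0.002 0 3" --pt "0.018 -0.003 -0.003 0 5" --pt "0.018 -0.003 -0.003 0 5"

```text
time: 27.5
eef_pos: [0.5207, 0.1474, 0.0771]
ee_rot: [-1.033, -2.967, 0.0]
contact_force: [0.5, 2.0, 1.0]
finger_gap: 0.0181
```

```bash
python3 q.py 30 2 4
```

```text
t 27.5 tool 141.5 Ftan -1.91 F [0.5303 2.0121 0.9613] lobe->peg mod30 16.4 gap 0.0181
[[0.018, -0.001, -0.001, -0.0, 2], [0.018, -0.002, -0.002, -0.0, 4], [0.018, -0.003, -0.004, -0.0, 6], [0.018, -0.004, -0.005, -0.0, 8]]
```

Request:
servo_tool --pt "0.018 -0.001 -0.001 0 2" --pt "0.018 -0.001 -0.002 0 3" --pt "0.018 -0.001 -0.002 0 3"

```text
time: 27.85
eef_pos: [0.5195, 0.145, 0.0768]
ee_rot: [-0.956, -2.992, 0.002]
contact_force: [0.1, -0.4, -0.4]
finger_gap: 0.0179
```

```bash
python3 q.py 31 2 4
```

```text
t 27.85 tool 145.0 Ftan 0.28 F [ 0.107  -0.4151 -0.4225] lobe->peg mod30 20.8 gap 0.0179
[[0.018, -0.001, -0.001, 0.0, 2], [0.018, -0.002, -0.002, 0.0, 4], [0.018, -0.003, -0.004, 0.0, 6], [0.018, -0.004, -0.005, 0.0, 8]]
```

Request:
servo_tool --pt "0.018 -0.001 -0.001 0 2" --pt "0.018 -0.002 -0.002 0 4" --pt "0.018 -0.002 -0.002 0 4" --pt "0.018 -0.002 -0.002 0 4"

```text
time: 28.3
eef_pos: [0.5177, 0.1433, 0.0769]
ee_rot: [-0.853, -3.023, 0.001]
contact_force: [-0.1, -0.0, -0.1]
finger_gap: 0.0179
```

```bash
python3 q.py 32 2 4
```

```text
t 28.3 tool 148.0 Ftan 0.06 F [-0.1066 -0.0088 -0.0929] lobe->peg mod30 1.1 gap 0.0179
[[0.018, -0.001, -0.001, 0.0, 1], [0.018, -0.002, -0.003, 0.0, 3], [0.018, -0.003, -0.004, 0.0, 5], [0.018, -0.003, -0.006, 0.0, 7]]
```

Third crest crossed with no force left: peg 151°, contact for the next click only begins at 155°. Opening and lifting straight up.

Request:
servo_tool --pt "0.036 0 0 0 0" --pt "0.036 0 0 0 0" --pt "0.036 0 0 0 0" --pt "0.036 0 0 0.02 0" --pt "0.036 0 0 0.05 0" --pt "0.036 0 0 0.09 0" --pt "0.036 0 0 0.13 0" --pt "0.036 -0.04 0.01 0.15 0" --pt "0.036 -0.08 0.02 0.15 0" --pt "0.036 -0.1 0.03 0.15 0"

```text
time: 29.35
eef_pos: [0.4163, 0.1739, 0.2281]
ee_rot: [0.851, 3.023, 0.002]
contact_force: [0.3, 0.6, 0.2]
finger_gap: 0.0362
```

```bash
python3 look2.py 33.png 2 1 .2 .036; python3 - <<'E'
from hfit import *
print(fit(np.load('last_scene.npy'),'scene'))
snap('top','tfull.png')
for n in ['peg','star_wheel']:
  for c in ('scene','top'): print(n,c,[(np.round(d['xyz'],3),round(d['conf'],2)) for d in manip.landmark_of(c,n)[:3]])
for n in ['label_roll','lot_stamp','tube_rack','tube_2','dose_scoop']:
    print(n,[np.round(d['xyz'],3) for d in manip.landmark_of('scene',n)[:1]])
E
```

```text
t 29.35 pos [0.4163 0.1739 0.2281] jaw 58.6 r 0.1506 ang 158.6 F [0.2553 0.6336 0.2385] M [-0.0404 -0.0118  0.0325] gap 0.0362 j6 -0.74
lobe top (np.float64(16.73854633048061), np.float64(1.0)) scene (np.float64(16.25843043127236), np.float64(0.9166666666666666))
[[0.036, 0.097, -0.04, -0.009, 12]]
[(1.32, 0.058, 16.0)]
peg scene [(array([0.364, 0.16 , 0.038]), 0.96), (array([0.512, 0.142, 0.104]), 0.72), (array([ 0.629, -0.095,  0.037]), 0.56)]
peg top [(array([0.369, 0.164, 0.042]), 0.71), (array([ 0.629, -0.094,  0.038]), 0.66)]
star_wheel scene [(array([0.378, 0.134, 0.001]), 0.92), (array([0.553, 0.12 , 0.047]), 0.88), (array([ 0.613, -0.066,  0.002]), 0.67)]
star_wheel top [(array([0.555, 0.12 , 0.045]), 0.97), (array([ 0.606, -0.078,  0.002]), 0.59), (array([ 0.379,  0.135, -0.003]), 0.55)]
label_roll [array([ 0.609, -0.218, -0.001])]
lot_stamp [array([ 0.554, -0.361, -0.001])]
tube_rack [array([0.685, 0.324, 0.004])]
tube_2 [array([ 0.569,  0.337, -0.   ])]
dose_scoop [array([ 0.502, -0.29 , -0.001])]
```

View pics/s33.png

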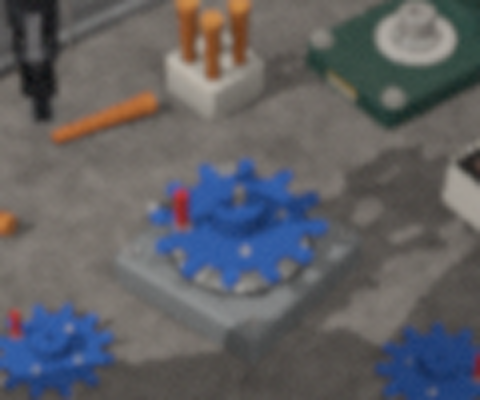

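View pics/tfull.png

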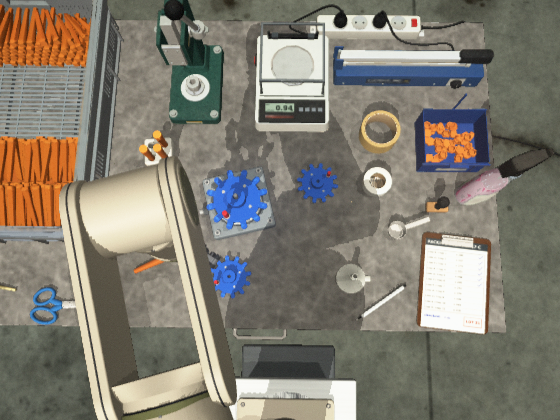

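The peg rests at about 152°, inside the third click's band of 135–155°. The wheel is home (hub z about 0.046), the arm is clear and the bystanders have not moved. Handing in.

```bash
python3 -c "
from plant import manip
print(manip.finish_job())"
```

```text
the job is handed in; nothing more can be done
None
```

I turned the wheel until it dropped home, drove the indexer three clicks counter-clockwise, let go and handed the job in at about 30 s. I found nothing wrong at the end. The click count is inferred, because the rotor's ticks could not be read in the pictures.

**What I did:** I held the red peg loosely between the fingers and turned the wheel about 240° counter-clockwise until it fell 14 mm onto the shaft. I then released it, turned the wrist half a turn and took the peg again. From there I drove over three crests, at peg angles of about 80°, 110° and 140°. Each showed 2–3 N of resistance that then fell to zero. I stopped right after the third, then opened and lifted clear.

**Last checks:**
- **Seating:** both views put the hub underside at about 46 mm, so the wheel is fully home.
- **Angle:** the peg rests at about 152°, inside the third click's band of roughly 135–155°, with no force on it before I let go.
- **Surroundings:** the five listed bystanders are within 4 mm of where they started, and the gripper is well clear.

**What disagreed:** the play between wheel and shaft was about 20° in total, more than the 0.1 rad stated. At first this made the click count unclear. After the first crest I turned the wheel back through the play, which settled where the clicks lie. I counted clicks from the wheel's angle and the force at each crest.

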